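Change the cartridges of the laundry-room dosing unit

TASK

Change the detergent cartridges of the dosing unit: first slide its selector to the service end stop (on the left, towards the button), then stand the spent cartridge from the tray upright in the empty wire basket beside the unit, and stand every fresh cartridge from the counter upright in a tray bay of its own with its lid pushed fully home. Only when all that is done, slide the selector back to the run end stop (on the right), then press the start button fully down and let it spring back. Do not press start while the selector is away from the run stop, and do not knock over the jar.

Things in the scene. Friction and masses are not known exactly. Their poses are not given: they have to be found in the camera images.
- dispenser: low white dosing unit, fixed, base 205 (x) x 300 (y) x 12 mm; origin: centre of its underside, x away from the robot at yaw 0, z up. Front (-x) half: a tray of three open-topped bays in a row along y, bay centres 50 mm to -x of the origin and at y = -92, 0, +92 mm. Rear (+x) half: a console 40 mm high with selector and start button on top
- bay_right (a point): centre of the floor of the bay at the unit's -y end, 12 mm above the counter; each bay is 90 (x) x 88 (y) mm inside, its walls 4 mm thick and 18 mm higher than its floor; axes as the dispenser's
- bay_mid (a point): centre of the floor of the middle bay, same size; holds the spent cartridge at first
- bay_left (a point): centre of the floor of the bay at the unit's +y end, same size
- selector (a joint): position of the selector slide on the console, m: 0 = RUN end stop (the unit's -y end, on the right seen from the robot), 0.100 = SERVICE end stop (towards the unit's +y end, towards the start button). Friction about 2 N, stays where it is left
- selector_top (a point): centre of the top of the selector's upright black grip, 28 mm (x) x 20 mm (y) x 40 mm tall, standing on a flat 14 mm high track; it slides along the dispenser's y axis
- start (a joint): start push button, m: 0 = up, 0.006 = fully down; springs back, 5 N to push fully down
- start_top (a point): centre of the top of the white round start button (36 mm across, in a black collar) on the console near its +y end; it stands 22 mm above the console when up (its collar 12 mm)
- cart_a: FRESH cartridge (may be absent: None): upright white canister with paper band, 56 x 70 x 80 mm (x, y, z), 0.35 kg, at first on the counter left of the dosing unit. On it a grey round push-down lid, 48 mm across, top 108 mm above the underside while raised, 98 mm when home. Origin: centre of the underside, z up, x along the 56 mm side (grip across it). Fits a bay either way round
- lid_a (a joint): push-down lid of cart_a, m: 0 = raised as delivered, 0.010 = fully home; takes about 5 N to push down (stiff friction, no spring: stays where it is left)
- cart_b: FRESH cartridge (may be absent: None): upright white canister with paper band, 56 x 70 x 80 mm (x, y, z), 0.35 kg, at first on the counter left of the dosing unit. On it a grey round push-down lid, 48 mm across, top 108 mm above the underside while raised, 98 mm when home. Origin: centre of the underside, z up, x along the 56 mm side (grip across it). Fits a bay either way round
- lid_b (a joint): push-down lid of cart_b, m: 0 = raised as delivered, 0.010 = fully home; takes about 5 N to push down (stiff friction, no spring: stays where it is left)
- cart_c: FRESH cartridge (may be absent: None): upright white canister with paper band, 56 x 70 x 80 mm (x, y, z), 0.35 kg, at first on the counter left of the dosing unit. On it a grey round push-down lid, 48 mm across, top 108 mm above the underside while raised, 98 mm when home. Origin: centre of the underside, z up, x along the 56 mm side (grip across it). Fits a bay either way round
- lid_c (a joint): push-down lid of cart_c, m: 0 = raised as delivered, 0.010 = fully home; takes about 5 N to push down (stiff friction, no spring: stays where it is left)
- spent: SPENT cartridge, same shape as the fresh ones with its lid already home and immovable (top 98 mm above the underside), about 0.1 kg; it is the one standing in the middle bay of the tray at the start. Origin: centre of the underside; x along the 56 mm side
- basket: black wire return basket with a dark liner on its floor, fixed to the right of the dosing unit, outside 200 (x) x 170 (y) x 50 mm high, floor and walls 4 mm thick, open on top; origin: centre of its underside, z up
- peg_jar: bystander: jar 70 mm across, 85 mm tall, standing among the fresh cartridges; not to be knocked over. Origin: centre of the underside

How it is judged:
By the outcome, as a careful person would: the job done as asked, in the order asked, and still so for the second after the job is handed in, with the robot touching nothing.
Of cart_a, cart_b, cart_c only 2 to 3 are there at a start; the rules pass over those that are not, and their reading is None.
At some moment in a run one of cart_a, cart_b, cart_c may be knocked a few centimetres aside while the robot is not near it.
It also fails if it takes over 210 s, if anything falls off the work surface, if the arm or the gripper's body presses on something with over 40 N, if the wrist force passes 120 N, or if a joint passes its speed limit or range.

ROBOT

A 6-joint arm with a two-finger parallel gripper is mounted at the origin on the work surface. World frame = base frame: x ahead of the robot, y to its left, z up, the work surface at z = 0. Lengths are in m, angles in rad, forces in N, time in s.
With the tool pointing down it reaches from about 0.3 to 0.95 m from the base axis. Payload 3.1 kg.
Tool frame: the origin (TCP) lies at the very end of the fingers, on their centre line; the grasp point (between the pads) lies 19 mm behind it; z points along the fingers, y is the direction in which the jaws open and shut (so a half turn about z gives the same grasp; the last joint's range is limited). The gripper opens to 85 mm and grips with 20 to 120 N. Pads are 22 mm wide; open, the fingers measure 114 mm over their backs; the gripper's body (76 mm by 85 mm) begins 54 mm behind the grasp point. The pads swing forward as they close: fully open they stand 13 mm farther back than shut.
Start: joints at [-1.281, 0.308, 1.634, -0, 1.2, -0.07], TCP at [0.22, -0.585, 0.192] pointing down, gripper open.
Joint ranges: [-3.06, 3.06], [-0.79, 1.96], [0.05, 2.63], [-1.19, 4.34], [0.05, 2.64], [-2.94, 2.94]. Speed limits (rad/s): [2.79, 2.79, 3.14, 3.14, 3.14, 3.14].

INTERFACE

Orientations are given as a 3x3 rotation matrix whose columns are the frame's x, y, z axes.
In Python, from bench import bot gives the robot as it stands.
- The arm moves only by the tool play_rows, never from a script. Its argument "increments" is a list of rows, each a list of 7 numbers: the gripper's target within -1 to 1 (shut at 1, half-way at 0, fully open at -1), then the shift along the tool's x, y, z in m, then the turn, a rotation vector about the tool's x, y, z in rad. In form: [[jaw, x, y, z, rx, ry, rz], ...]. A call has exactly 5 rows; each row shifts and turns the commanded pose from where the row before left it, along the tool's axes as they then stand; what a row does not reach is not made up. A row lasts 1/10 s, in which the tool goes at most 50 mm and 8.59 degrees, less where a joint would pass 70% of its speed; a pose out of reach is approached as far as the arm can. A call is refused whole if a number of a shift passes 0.05 or a number of a turn 0.15, either way. A call with a gripper value outside its range is refused whole. The fingers move at their own pace and stop on an object; the grip force is fixed at half the most. Time passes only in rows, so rows that do not move let the fingers close, or fill a call up. It gives the time, the measured TCP pose, the force and the opening at its end, in the units of the state.
- bot.observe(): the state, without advancing time (a new reading comes with each control period).
- bot.get_image(name): name is "scene" or "top" or "wrist"; returns a dict with "img" (384x512x3 uint8, red, green, blue), "fx", "fy", "cx", "cy" (pixels), "cam_to_world" (4x4, takes a point from camera to world coordinates); the wrist camera has in their place "T_tool_cam" (4x4, takes a point from camera to tool coordinates, whose origin is the TCP and whose axes are the flange's). Camera axes: x right, y down, z forward; pixel columns grow to the right and rows downward; lengths in m; the calibration is good to about 2 mm. A picture is of the moment at which its call begins: read the wrist's pose just before it. There is no depth.
- bot.sign_off(): hands the job in, once; it reports no verdict.
Trained networks look in the newest picture that a camera, given by its name, has taken for a name from the list of things; names that differ only in an ending like _2 or _b are one class to them, and where a whole thing is asked for, a point or a joint stands for the part that bears it (a point fixed in the world has none). Each returns a list of dicts, best first, with "conf" (0 to 1); they miss things now and then, are a little off and sometimes report something else, mostly with a low value. They report only what shows in the picture. A call takes as long as a camera call.
- bot.find_in(query, camera): "pixel" ([column, row] in pixels, amid what is visible of it).
- bot.cut_out(query, camera): "region" (384x512 bool, what is visible of it) and "pixel" ([column, row] in pixels, amid what is visible of it).
- bot.pinpoint(query, camera): "pixel" ([column, row] in pixels: a listed point, or the origin of a listed thing).
The state is a dict: "time": time; "joint_positions": joint angles; "dq": joint speeds; "tau": joint torques, N m; "tcp_pos": TCP position; "tool_rot": TCP orientation; "contact_force": force on the tool from outside, world axes, zero at the start; "wrist_torque": the same for the moment, N m; "width": finger opening in m.
Only numpy, scipy, OpenCV 4.12 (cv2) and the standard library are available. Lean on these libraries where they do the work, as an engineer would, in place of code of your own. Each camera call takes 0.05 s, during which the arm holds its last target.

## Working session

There is one attempt and no reset: what is moved stays moved. The work goes in short steps, Python scripts to look and compute and a tool call to move; the robot and the scene stay as the last step left them, time stands still between calls to the robot, and variables do not carry over. Pictures are saved under pics/ and viewed, and the job is handed in when it is done.

Besides the shell and the picture viewer there is one more tool, called after ">>>" as name(argument=value, ...) on one line, values as JSON. play_rows: Moves the arm, as the interface text tells. Its arguments: {"type":"object","properties":{"increments":{"type":"array"}},"required":["increments"]}

```bash
mkdir -p pics; ls; cat > h.py <<'E'
import numpy as np, cv2
from bench import bot
def save(name,fn):
    d=bot.get_image(name); cv2.imwrite('pics/'+fn,cv2.cvtColor(d['img'],cv2.COLOR_RGB2BGR)); return d
def ray(d,px,st=None):
    v=np.array([(px[0]-d['cx'])/d['fx'],(px[1]-d['cy'])/d['fy'],1.])
    if 'cam_to_world' in d: T=np.array(d['cam_to_world'])
    else:
        W=np.eye(4);W[:3,:3]=st['tool_rot'];W[:3,3]=st['tcp_pos'];T=W@np.array(d['T_tool_cam'])
    return T[:3,3],T[:3,:3]@v
def onz(d,px,z,st=None):
    o,v=ray(d,px,st); return o+v*(z-o[2])/v[2]
E
python3 - <<'E'
from h import *
s=bot.observe()
for k,v in s.items(): print(k,np.round(v,3).tolist())
Z={'dispenser':0,'bay_right':.012,'bay_mid':.012,'bay_left':.012,'selector_top':.094,'start_top':.062,'cart_a':0,'spent':.012,'basket':0,'peg_jar':0}
for c in ['scene','top']:
    d=save(c,c+'0.png'); print(c,np.round(d['cam_to_world'],3).tolist(),d['fx'])
    for q in Z:
        for r in bot.pinpoint(q,c)[:4]:
            print(q,round(r['conf'],2),np.round(r['pixel'],1),np.round(onz(d,r['pixel'],Z[q]),3))
E
```

```text
pics
time 0.0
joint_positions [-1.281, 0.309, 1.635, 0.0, 1.2, -0.07]
dq [0.002, -0.0, 0.001, 0.0, 0.0, -0.0]
tau [0.0, -41.525, -27.666, -0.0, 0.01, -0.0]
tcp_pos [0.22, -0.584, 0.19]
tool_rot [[0.936, 0.352, -0.001], [0.352, -0.936, 0.002], [0.0, -0.002, -1.0]]
contact_force [-0.579, -0.021, 0.44]
wrist_torque [0.018, 0.029, 0.018]
width 0.085
scene [[0.696, 0.592, -0.405, 0.957], [0.718, -0.571, 0.399, -0.415], [0.005, -0.569, -0.822, 0.937], [0.0, 0.0, 0.0, 1.0]] 383.0008187002685
dispenser 0.94 [245.2 219.7] [ 0.546 -0.044  0.   ]
bay_right 0.97 [213.1 233. ] [ 0.521 -0.141  0.012]
bay_mid 0.91 [231.5 211.1] [ 0.504 -0.058  0.012]
bay_mid 0.69 [117.6 280.2] [ 0.456 -0.403  0.012]
bay_left 0.65 [251.9 186.7] [0.483 0.043 0.012]
bay_left 0.47 [242.5 232.1] [ 0.575 -0.081  0.012]
selector_top 0.61 [242.6 237. ] [ 0.619 -0.12   0.094]
start_top 0.66 [283.4 198.5] [0.597 0.053 0.062]
cart_a 0.7 [302.5 126.4] [0.415 0.346 0.   ]
cart_a 0.63 [279.9 151.1] [0.438 0.211 0.   ]
cart_a 0.16 [252.8 188.8] [0.484 0.046 0.   ]
spent 0.6 [228.9 209.9] [ 0.496 -0.06   0.012]
peg_jar 0.61 [316.2
[... 200 characters left out ...]
0.544 -0.062  0.   ]
bay_right 0.65 [295.8 204. ] [ 0.51  -0.149  0.012]
bay_mid 0.6 [145.4 232.2] [0.413 0.336 0.012]
bay_mid 0.59 [178.9 228.3] [0.427 0.229 0.012]
bay_mid 0.56 [263.4 209.3] [ 0.492 -0.044  0.012]
bay_left 0.97 [235.  210.1] [0.488 0.049 0.012]
selector_top 0.54 [288.6 169.2] [ 0.611 -0.118  0.094]
start_top 0.44 [227.5 177.6] [0.587 0.07  0.062]
start_top 0.31 [180.2 184.3] [0.564 0.218 0.062]
cart_a 0.57 [177.8 224.7] [0.439 0.235 0.   ]
cart_a 0.56 [142.4 233.4] [0.409 0.349 0.   ]
spent 0.85 [266.  206.6] [ 0.5   -0.052  0.012]
spent 0.35 [261.3 205.3] [ 0.504 -0.037  0.012]
basket 0.67 [371.7 224.7] [ 0.446 -0.398  0.   ]
peg_jar 0.97 [180.7 183.6] [0.574 0.23  0.   ]
```

View pics/scene0.png

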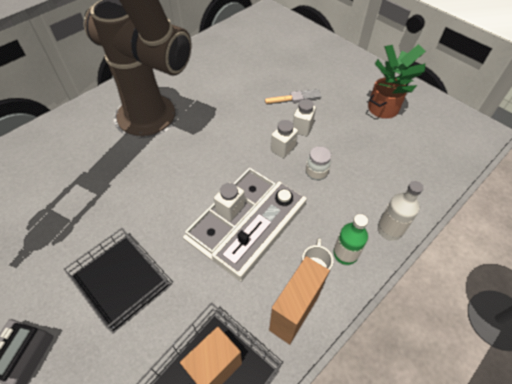

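View pics/top0.png

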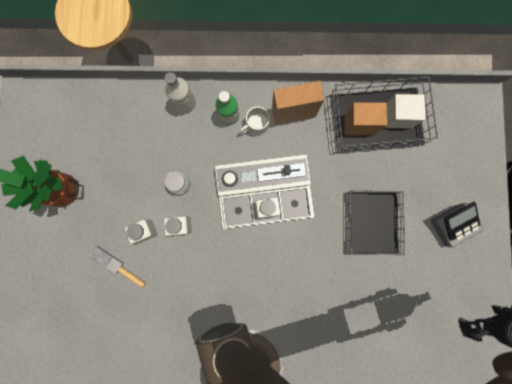

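```bash
python3 - <<'E'
from h import *
d=save('wrist','w0.png'); print(np.round(d['T_tool_cam'],3).tolist(),d['fx'],d['cx'],d['cy'])
t=cv2.imread('pics/top0.png'); cv2.imwrite('pics/top0c.png',cv2.resize(t[140:260,110:330],None,fx=3.6,fy=3.6,interpolation=cv2.INTER_CUBIC))
E
```

```text
[[-0.0, -0.953, -0.304, 0.076], [1.0, -0.001, 0.0, -0.001], [-0.0, -0.304, 0.953, -0.184], [0.0, 0.0, 0.0, 1.0]] 279.6668899640408 259.14089919082585 191.97642155603967
```

View pics/top0c.png

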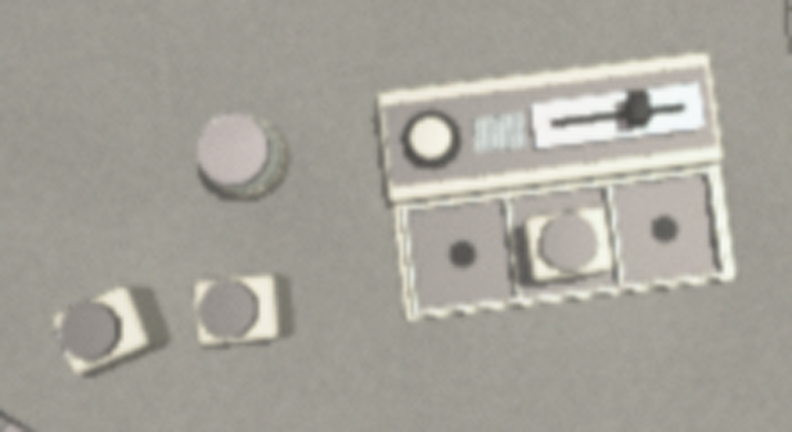

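View pics/w0.png

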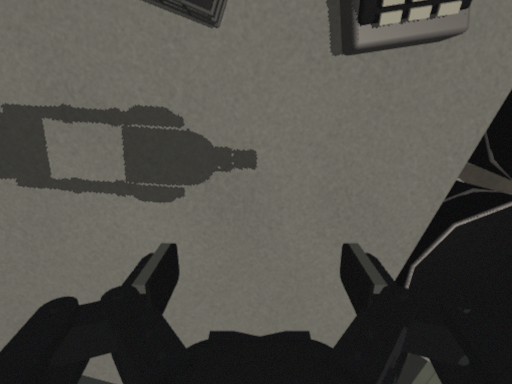

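>>> play_rows(increments=[[-1, 0, 0, -0.01, 0, 0, -0.13], [-1, 0, 0, -0.01, 0, 0, -0.13], [-1, 0, 0, -0.01, 0, 0, -0.13], [-1, 0, 0, -0.01, 0, 0, -0.13], [-1, 0, 0, -0.01, 0, 0, -0.13]])

```text
time: 1.65
tcp_pos: [0.22, -0.585, 0.242]
tool_rot: [[0.527, 0.85, -0.0], [0.85, -0.527, 0.0], [0.0, -0.0, -1.0]]
contact_force: [-0.7, 0.2, 0.5]
width: 0.086
```

>>> play_rows(increments=[[-1, 0, 0, 0, 0, 0, -0.13], [-1, 0, 0, 0, 0, 0, -0.13], [-1, 0, 0, 0, 0, 0, -0.13], [-1, 0, 0, 0, 0, 0, -0.13], [-1, 0, 0, 0, 0, 0, -0.15]])

```text
time: 2.15
tcp_pos: [0.22, -0.585, 0.2416]
tool_rot: [[-0.115, 0.993, 0.0], [0.993, 0.115, 0.0], [0.0, 0.0, -1.0]]
contact_force: [-0.1, -0.3, 0.2]
width: 0.0854
```

```bash
cat >> h.py <<'E'
def go(p,yaw=None):
    "print shift in present tool axes to world p, and turn about tool z to yaw of tool x"
    s=bot.observe();R=np.array(s['tool_rot']);x=R[:,0]
    cy=np.arctan2(x[1],x[0])
    print('t',round(s['time'],2),'tcp',np.round(s['tcp_pos'],4),'yaw',round(cy,4),'w',round(s['width'],4),'F',np.round(s['contact_force'],1),'tilt',np.round(R[:,2],4))
    if p is not None: print(' shift',np.round(R.T@(np.array(p)-s['tcp_pos']),4), 'turn', None if yaw is None else round(-((yaw-cy+np.pi)%(2*np.pi)-np.pi),4))
E
python3 -c "
from h import *
go([0.47,-0.13,0.27],1.686)"
```

```text
t 2.15 tcp [ 0.22   -0.585   0.2416] yaw 1.6856 w 0.0854 F [-0.1 -0.3  0.2] tilt [ 0.  0. -1.]
 shift [ 0.4233  0.3005 -0.0284] turn -0.0004
```

>>> play_rows(increments=[[-1, 0.04, 0.03, -0.003, 0, 0, 0], [-1, 0.04, 0.03, -0.003, 0, 0, 0], [-1, 0.04, 0.03, -0.003, 0, 0, 0], [-1, 0.04, 0.03, -0.003, 0, 0, 0], [-1, 0.04, 0.03, -0.003, 0, 0, 0]])

```text
time: 2.65
tcp_pos: [0.3478, -0.3686, 0.2569]
tool_rot: [[-0.108, 0.994, 0.001], [0.994, 0.108, -0.0], [-0.0, 0.001, -1.0]]
contact_force: [1.3, -1.3, -0.3]
width: 0.0852
```

>>> play_rows(increments=[[1, 0.04, 0.03, -0.003, 0, 0, 0], [1, 0.04, 0.03, -0.003, 0, 0, 0], [1, 0.04, 0.03, -0.003, 0, 0, 0], [1, 0.04, 0.03, -0.003, 0, 0, 0], [1, 0.04, 0.03, -0.003, 0, 0, 0]])

```text
time: 3.15
tcp_pos: [0.4751, -0.1537, 0.2721]
tool_rot: [[-0.109, 0.994, 0.001], [0.994, 0.109, -0.001], [-0.001, 0.001, -1.0]]
contact_force: [2.4, -0.5, 0.1]
width: 0.012
```

>>> play_rows(increments=[[1, 0.02, 0, 0, 0, 0, 0], [1, 0, 0, 0, 0, 0, 0], [1, 0, 0, 0, 0, 0, 0], [1, 0, 0, 0, 0, 0, 0], [1, 0, 0, 0, 0, 0, 0]])

```text
time: 3.65
tcp_pos: [0.4718, -0.1369, 0.2715]
tool_rot: [[-0.107, 0.994, -0.0], [0.994, 0.107, -0.0], [-0.0, -0.0, -1.0]]
contact_force: [0.2, 0.3, -0.8]
width: -0.0001
```

```bash
python3 - <<'E'
from h import *
go(None)
s=bot.observe()
d=save('wrist','w1.png')
Z={'dispenser':0,'bay_right':.012,'bay_mid':.012,'bay_left':.012,'selector_top':.094,'start_top':.062,'cart_a':0,'spent':.012,'peg_jar':0}
for q in Z:
        for r in bot.pinpoint(q,'wrist')[:4]:
            print(q,round(r['conf'],2),np.round(r['pixel'],1),np.round(onz(d,r['pixel'],Z[q],s),3))
E
```

```text
t 3.65 tcp [ 0.4718 -0.1369  0.2715] yaw 1.6778 w -0.0001 F [ 0.2  0.3 -0.8] tilt [-1.e-04 -3.e-04 -1.e+00]
dispenser 0.88 [314.8  97.4] [ 0.546 -0.042  0.   ]
bay_right 0.62 [282.8 158.9] [ 0.509 -0.14   0.012]
bay_mid 0.47 [287.6  25. ] [0.49  0.048 0.012]
bay_left 0.58 [284.3  28.8] [0.486 0.043 0.012]
selector_top 0.84 [369.3 155.9] [ 0.612 -0.109  0.094]
selector_top 0.67 [284.5  31.2] [0.482 0.022 0.094]
selector_top 0.18 [316.2  95.7] [ 0.53  -0.043  0.094]
start_top 0.81 [372.8   3.9] [0.587 0.07  0.062]
spent 0.95 [279.2 104. ] [ 0.492 -0.058  0.012]
peg_jar 0.35 [281.4 161.5] [ 0.508 -0.147  0.   ]
peg_jar 0.26 [284.2  31.1] [0.487 0.043 0.   ]
```

View pics/w1.png

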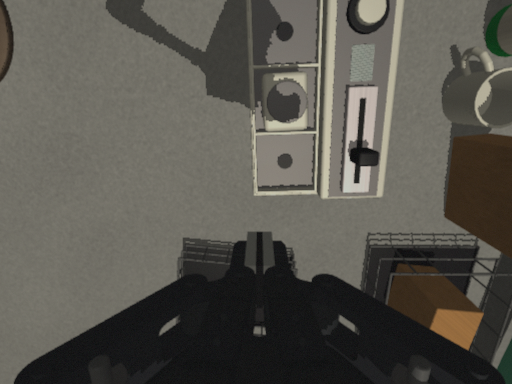

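```bash
python3 - <<'E'
from h import *
s=bot.observe()
d=save('wrist','w1b.png')
im=cv2.cvtColor(d['img'],cv2.COLOR_RGB2GRAY)
for nm,(x,y) in {'L':(284,31),'R':(285,161)}.items():
    w=im[y-14:y+15,x-14:x+15].astype(float); bg=np.median(w); m=np.clip(bg-w-25,0,None)
    yy,xx=np.mgrid[y-14:y+15,x-14:x+15]; p=[(m*xx).sum()/m.sum(),(m*yy).sum()/m.sum()]
    print(nm,np.round(p,2),onz(d,p,.012,s).round(4))
for nm,p,z in [('slot top',(361.5,98),.054),('slot bot',(357,184),.054),('grip top near',(364,155),.094),('cornerFR',(255,195),.03),('consR',(383,196),.04),('baseRR',(383,196),.04)]:
    print(nm,onz(d,p,z,s).round(4))
c=cv2.resize(d['img'][0:210,230:420],None,fx=2.8,fy=2.8,interpolation=cv2.INTER_CUBIC); cv2.imwrite('pics/w1c.png',c[...,::-1])
E
```

```text
L [283.58  31.51] [0.4859 0.041  0.012 ]
R [284.2  161.31] [ 0.5118 -0.1426  0.012 ]
slot top [ 0.5999 -0.0365  0.054 ]
slot bot [ 0.6198 -0.1568  0.054 ]
grip top near [ 0.6048 -0.1074  0.094 ]
cornerFR [ 0.4707 -0.1985  0.03  ]
consR [ 0.67   -0.1751  0.04  ]
baseRR [ 0.67   -0.1751  0.04  ]
```

View pics/w1c.png

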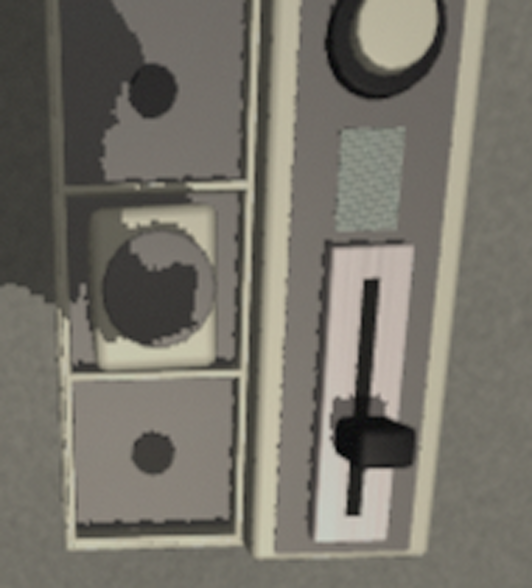

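```bash
cat >> h.py <<'E'
UY=0.14; UO=np.array([0.548,-0.044,0])
def U(x,y,z):
    c,s_=np.cos(UY),np.sin(UY); return UO+np.array([c*x-s_*y,s_*x+c*y,z])
def inU(p):
    c,s_=np.cos(UY),np.sin(UY); q=np.array(p)-UO; return np.array([c*q[0]+s_*q[1],-s_*q[0]+c*q[1],q[2]])
E
python3 -c "
from h import *
go(U(.054,-.108,.12),1.711)"
```

```text
t 4.2 tcp [ 0.4721 -0.1356  0.2715] yaw 1.6798 w 0.0001 F [ 1.1 -0.  -0.6] tilt [-0.  0. -1.]
 shift [-0.0234  0.1427  0.1515] turn -0.0312
```

>>> play_rows(increments=[[1, 0, 0, 0, 0, 0, -0.031], [1, -0.006, 0.036, 0.03, 0, 0, 0], [1, -0.006, 0.036, 0.03, 0, 0, 0], [1, -0.006, 0.036, 0.03, 0, 0, 0], [1, -0.006, 0.036, 0.03, 0, 0, 0]])

```text
time: 4.7
tcp_pos: [0.6196, -0.1392, 0.1505]
tool_rot: [[-0.14, 0.99, 0.001], [0.99, 0.14, -0.0], [-0.0, 0.001, -1.0]]
contact_force: [-0.2, -0.0, 1.0]
width: -0.0001
```

>>> play_rows(increments=[[1, 0, 0, 0.005, 0, 0, 0], [1, 0, 0, 0, 0, 0, 0], [1, 0, 0, 0, 0, 0, 0], [1, 0, 0, 0, 0, 0, 0], [1, 0, 0, 0, 0, 0, 0]])

```text
time: 5.2
tcp_pos: [0.6186, -0.1397, 0.1493]
tool_rot: [[-0.139, 0.99, 0.004], [0.99, 0.139, -0.001], [-0.002, 0.004, -1.0]]
contact_force: [-0.9, 0.3, -0.1]
width: -0.0002
```

```bash
python3 - <<'E'
from h import *
go(U(.054,-.108,.066),1.711)
s=bot.observe(); d=save('wrist','w2.png')
for q,z in [('selector_top',.094),('start_top',.062),('bay_left',.012)]:
    for r in bot.pinpoint(q,'wrist')[:2]:
        print(q,round(r['conf'],2),np.round(r['pixel'],1),onz(d,r['pixel'],z,s).round(3),inU(onz(d,r['pixel'],z,s)).round(3))
E
```

```text
t 5.2 tcp [ 0.6186 -0.1397  0.1493] yaw 1.7105 w -0.0002 F [-0.9  0.3 -0.1] tilt [ 0.004  -0.0012 -1.    ]
 shift [-0.0032 -0.0029  0.0833] turn -0.0005
selector_top 0.7 [254.5 163.1] [ 0.609 -0.112  0.094] [ 0.051 -0.076  0.094]
selector_top 0.7 [168.5 162.3] [ 0.535 -0.122  0.094] [-0.023 -0.075  0.094]
```

View pics/w2.png

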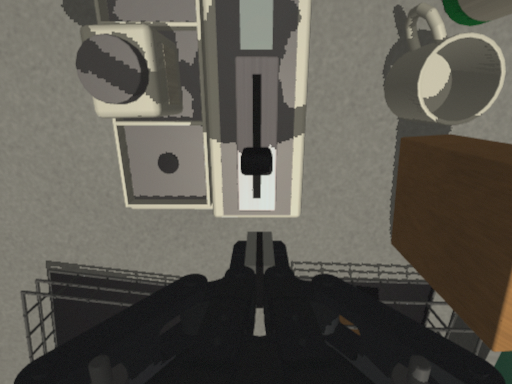

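>>> play_rows(increments=[[1, -0.004, -0.003, 0.03, 0, 0, 0], [1, 0, 0, 0.03, 0, 0, 0], [1, 0, 0, 0.02, 0, 0, 0], [1, 0, 0, 0, 0, 0, 0], [1, 0, 0, 0, 0, 0, 0]])

```text
time: 5.9
tcp_pos: [0.6156, -0.1437, 0.0667]
tool_rot: [[-0.139, 0.99, -0.0], [0.99, 0.139, 0.0], [0.0, -0.0, -1.0]]
contact_force: [0.1, -0.5, 0.7]
width: 0.0003
```

>>> play_rows(increments=[[1, 0.015, 0, 0, 0, 0, 0], [1, 0.015, 0, 0, 0, 0, 0], [1, 0.015, 0, 0, 0, 0, 0], [1, 0.015, 0, 0, 0, 0, 0], [1, 0, 0, 0, 0, 0, 0]])

```text
time: 6.4
tcp_pos: [0.6067, -0.0814, 0.0668]
tool_rot: [[-0.143, 0.99, -0.0], [0.99, 0.143, 0.001], [0.001, -0.0, -1.0]]
contact_force: [0.2, 0.6, 1.1]
width: 0.0006
```

```bash
python3 - <<'E'
from h import *
go(None)
s=bot.observe(); print(inU(s['tcp_pos']))
E
```

```text
t 6.4 tcp [ 0.6067 -0.0814  0.0668] yaw 1.7138 w 0.0006 F [0.2 0.6 1.1] tilt [-4.e-04  7.e-04 -1.e+00]
[ 0.05293179 -0.04523692  0.06676018]
```

>>> play_rows(increments=[[1, 0.005, 0, 0, 0, 0, 0], [1, 0.004, 0, 0, 0, 0, 0], [1, 0.003, 0, 0, 0, 0, 0], [1, 0, 0, 0, 0, 0, 0], [1, 0, 0, 0, 0, 0, 0]])

```text
time: 6.9
tcp_pos: [0.6056, -0.0727, 0.0664]
tool_rot: [[-0.139, 0.99, 0.0], [0.99, 0.139, -0.0], [-0.0, -0.0, -1.0]]
contact_force: [0.2, 0.5, 0.1]
width: 0.0003
```

>>> play_rows(increments=[[1, 0.003, 0, 0, 0, 0, 0], [1, 0, 0, 0, 0, 0, 0], [1, 0, 0, 0, 0, 0, 0], [1, 0, 0, 0, 0, 0, 0], [1, 0, 0, 0, 0, 0, 0]])

```text
time: 7.4
tcp_pos: [0.6052, -0.0695, 0.0665]
tool_rot: [[-0.139, 0.99, 0.0], [0.99, 0.139, -0.0], [-0.0, 0.0, -1.0]]
contact_force: [0.3, 0.0, -0.5]
width: -0.0001
```

>>> play_rows(increments=[[1, 0.003, 0, 0, 0, 0, 0], [1, 0, 0, 0, 0, 0, 0], [1, 0, 0, 0, 0, 0, 0], [1, 0, 0, 0, 0, 0, 0], [1, 0, 0, 0, 0, 0, 0]])

```text
time: 7.9
tcp_pos: [0.6048, -0.0665, 0.0665]
tool_rot: [[-0.14, 0.99, 0.0], [0.99, 0.14, -0.0], [-0.0, 0.0, -1.0]]
contact_force: [-0.4, -0.9, -0.2]
width: 0.0002
```

>>> play_rows(increments=[[1, 0.003, 0, 0, 0, 0, 0], [1, 0, 0, 0, 0, 0, 0], [1, 0.003, 0, 0, 0, 0, 0], [1, 0, 0, 0, 0, 0, 0], [1, 0, 0, 0, 0, 0, 0]])

```text
time: 8.4
tcp_pos: [0.6039, -0.0603, 0.0665]
tool_rot: [[-0.14, 0.99, -0.0], [0.99, 0.14, -0.0], [-0.0, -0.0, -1.0]]
contact_force: [0.6, -0.3, 0.9]
width: -0.0
```

```bash
python3 - <<'E'
from h import *
go(None)
s=bot.observe(); d=save('wrist','w3.png');print(inU(s['tcp_pos']))
for q,z in [('selector_top',.094),('start_top',.062)]:
    for r in bot.pinpoint(q,'wrist')[:2]:
        print(q,round(r['conf'],2),np.round(r['pixel'],1),inU(onz(d,r['pixel'],z,s)).round(3))
E
```

```text
t 8.4 tcp [ 0.6039 -0.0603  0.0665] yaw 1.7111 w -0.0 F [ 0.6 -0.3  0.9] tilt [-0. -0. -1.]
[ 0.05304864 -0.02398501  0.06651631]
selector_top 0.66 [263.6 306.5] [ 0.055 -0.077  0.094]
start_top 0.62 [261.1  13.4] [0.053 0.105 0.062]
```

View pics/w3.png

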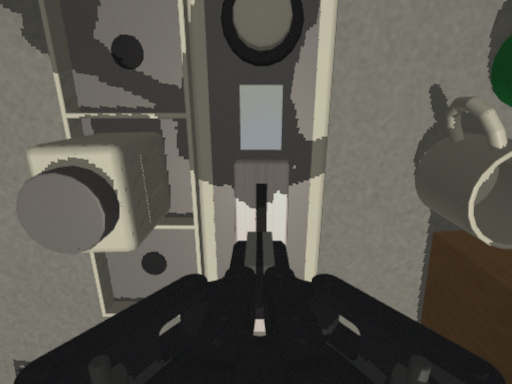

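```bash
python3 - <<'E'
from h import *
d=save('scene','s1.png');t=save('top','t1.png')
a=cv2.resize(d['img'][160:300,170:330],None,fx=2.4,fy=2.4,interpolation=cv2.INTER_CUBIC)
b=cv2.resize(t['img'][140:240,200:330],None,fx=3,fy=3.36,interpolation=cv2.INTER_CUBIC)
cv2.imwrite('pics/st1.png',np.hstack([a[:336],b[:336]])[...,::-1])
E
```

```text
(no output)
```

View pics/st1.png

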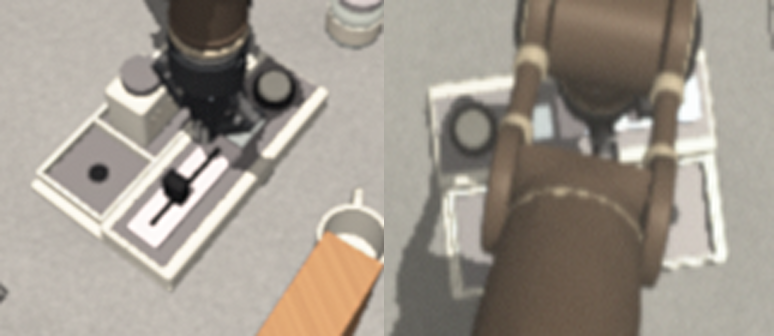

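```bash
python3 - <<'E'
from h import *
s=bot.observe(); T=None
obs=[]
for c in ['scene','top','wrist']:
    d=bot.get_image(c)
    if c=='wrist':
        T=np.array(d['T_tool_cam']); p=np.linalg.inv(T)@[0,0,0,1]
    else: p=np.linalg.inv(np.array(d['cam_to_world']))@np.append(s['tcp_pos'],1)
    print(c,'tcp px',d['fx']*p[0]/p[2]+d['cx'],d['fy']*p[1]/p[2]+d['cy'])
    for r in bot.pinpoint('selector_top',c)[:3]: print('  sel',r['conf'],r['pixel'])
    for r in bot.cut_out('selector_top',c)[:3]:
        ys,xs=np.where(r['region']); print('  cut',r['conf'],r['pixel'],xs.min(),xs.max(),ys.min(),ys.max())
d=save('scene','s2.png')
c=cv2.resize(d['img'][190:270,190:290],None,fx=6,fy=6,interpolation=cv2.INTER_CUBIC); cv2.imwrite('pics/s2c.png',c[...,::-1])
E
```

```text
scene tcp px 255.56005897280866 224.26196154366556
  sel 0.5 [243.2, 235.4]
  cut 0.5 [245.6, 238.3] 238 249 230 246
  cut 0.36 [283.4, 147.5] 276 297 130 157
top tcp px 269.4002482830051 172.58392722181296
  sel 0.5 [286.6, 168.9]
wrist tcp px 261.2553585486617 218.56027123340698
  sel 0.44 [261.6, 306.4]
```

View pics/s2c.png

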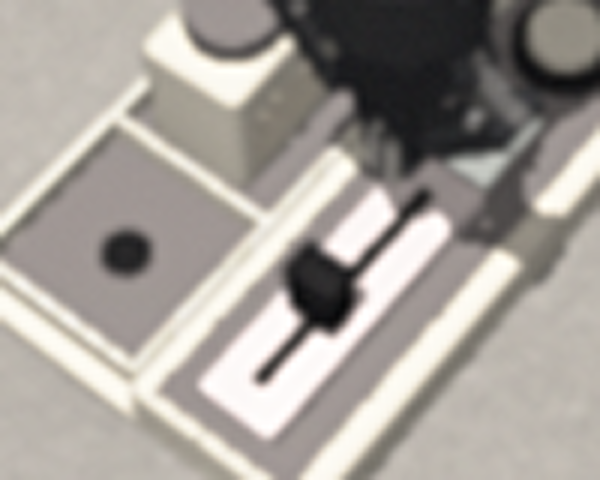

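```bash
python3 - <<'E'
from h import *
s=bot.observe();d=save('wrist','w4.png')
R=np.array(s['tool_rot'])
Ti=np.linalg.inv(np.array(d['T_tool_cam']))
S=bot.get_image('scene'); Si=np.linalg.inv(np.array(S['cam_to_world']))
def pr(d,Ti,p):
    p=Ti@np.append(p,1); return np.round([d['fx']*p[0]/p[2]+d['cx'],d['fy']*p[1]/p[2]+d['cy']],1)
for z in [0,-.01,-.02,-.03,-.04]:
  for x in (.011,0,-.011):
    print(z,x,pr(d,Ti,np.array([x,0,z])),pr(S,Si,s['tcp_pos']+R@np.array([x,0,z])))
c=cv2.resize(d['img'][180:320,180:340],None,fx=4,fy=4,interpolation=cv2.INTER_CUBIC); cv2.imwrite('pics/w4c.png',c[...,::-1])
E
```

```text
0 0.011 [261.3 204. ] [258.1 221.4]
0 0 [261.3 218.6] [255.6 224.2]
0 -0.011 [261.2 232.6] [253.  227.2]
-0.01 0.011 [261.4 209.2] [258.2 219.4]
-0.01 0 [261.4 224.4] [255.6 222.3]
-0.01 -0.011 [261.3 239. ] [253.  225.2]
-0.02 0.011 [261.5 215. ] [258.3 217.5]
-0.02 0 [261.5 230.8] [255.6 220.4]
-0.02 -0.011 [261.4 246.1] [253.  223.3]
-0.03 0.011 [261.6 221.3] [258.3 215.4]
-0.03 0 [261.6 237.9] [255.7 218.4]
-0.03 -0.011 [261.6 253.9] [253.  221.3]
-0.04 0.011 [261.8 228.5] [258.4 213.4]
-0.04 0 [261.7 245.9] [255.7 216.3]
-0.04 -0.011 [261.7 262.7] [253.  219.3]
```

View pics/w4c.png

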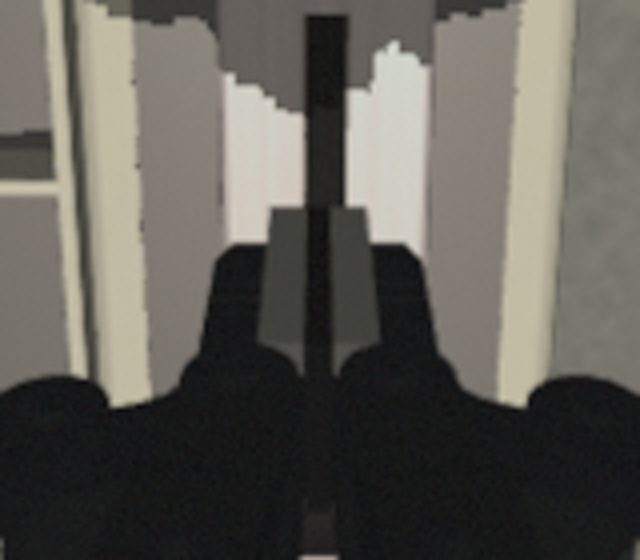

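>>> play_rows(increments=[[1, 0, 0, 0.005, 0, 0, 0], [1, 0, 0, 0, 0, 0, 0], [1, 0, 0, 0, 0, 0, 0], [1, 0, 0, 0, 0, 0, 0], [1, 0, 0, 0, 0, 0, 0]])

```text
time: 9.75
tcp_pos: [0.604, -0.0605, 0.0616]
tool_rot: [[-0.14, 0.99, 0.0], [0.99, 0.14, -0.0], [-0.0, 0.0, -1.0]]
contact_force: [-1.0, -0.1, 0.8]
width: -0.0001
```

>>> play_rows(increments=[[1, 0, 0, 0.005, 0, 0, 0], [1, 0, 0, 0, 0, 0, 0], [1, 0, 0, 0, 0, 0, 0], [1, 0, 0, 0, 0, 0, 0], [1, 0, 0, 0, 0, 0, 0]])

```text
time: 10.25
tcp_pos: [0.604, -0.0605, 0.0566]
tool_rot: [[-0.14, 0.99, 0.0], [0.99, 0.14, -0.0], [-0.0, 0.0, -1.0]]
contact_force: [0.9, 0.1, -1.1]
width: -0.0002
```

```bash
python3 - <<'E'
from h import *
go(None)
d=save('scene','s3.png')
c=cv2.resize(d['img'][190:270,190:290],None,fx=6,fy=6,interpolation=cv2.INTER_CUBIC); cv2.imwrite('pics/s3c.png',c[...,::-1])
E
```

```text
t 10.25 tcp [ 0.604  -0.0605  0.0566] yaw 1.7108 w -0.0002 F [ 0.9  0.1 -1.1] tilt [ 1.e-04 -0.e+00 -1.e+00]
```

View pics/s3c.png

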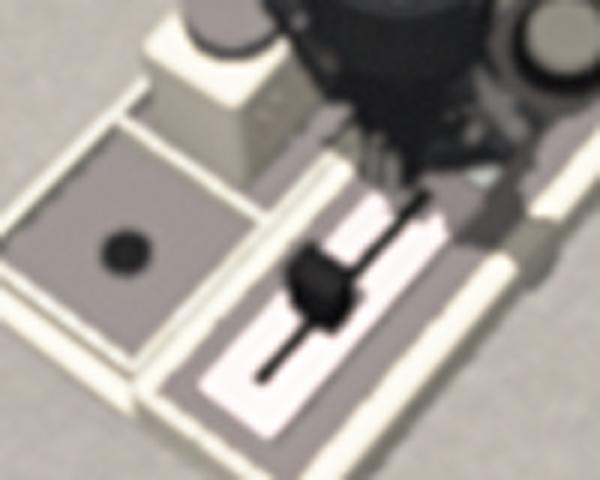

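>>> play_rows(increments=[[1, 0, 0, 0.005, 0, 0, 0], [1, 0, 0, 0, 0, 0, 0], [1, 0, 0, 0, 0, 0, 0], [1, 0, 0, 0, 0, 0, 0], [1, 0, 0, 0, 0, 0, 0]])

```text
time: 10.8
tcp_pos: [0.604, -0.0605, 0.0516]
tool_rot: [[-0.14, 0.99, 0.0], [0.99, 0.14, -0.0], [-0.0, 0.0, -1.0]]
contact_force: [-0.1, 0.5, -0.3]
width: 0.0002
```

>>> play_rows(increments=[[1, 0, 0, 0.004, 0, 0, 0], [1, 0, 0, 0, 0, 0, 0], [1, 0, 0, 0, 0, 0, 0], [1, 0, 0, 0, 0, 0, 0], [1, 0, 0, 0, 0, 0, 0]])

```text
time: 11.3
tcp_pos: [0.604, -0.0605, 0.0476]
tool_rot: [[-0.14, 0.99, 0.0], [0.99, 0.14, -0.0], [-0.0, 0.0, -1.0]]
contact_force: [-0.4, 0.4, 0.1]
width: 0.0002
```

>>> play_rows(increments=[[1, 0, 0, 0.004, 0, 0, 0], [1, 0, 0, 0, 0, 0, 0], [1, 0, 0, 0, 0, 0, 0], [1, 0, 0, 0, 0, 0, 0], [1, 0, 0, 0, 0, 0, 0]])

```text
time: 11.8
tcp_pos: [0.604, -0.0605, 0.0436]
tool_rot: [[-0.14, 0.99, 0.0], [0.99, 0.14, 0.0], [-0.0, 0.0, -1.0]]
contact_force: [-0.9, -0.9, -0.1]
width: 0.0
```

>>> play_rows(increments=[[1, 0, 0, 0.004, 0, 0, 0], [1, 0, 0, 0, 0, 0, 0], [1, 0, 0, 0, 0, 0, 0], [1, 0, 0, 0, 0, 0, 0], [1, 0, 0, 0, 0, 0, 0]])

```text
time: 12.3
tcp_pos: [0.604, -0.0605, 0.0396]
tool_rot: [[-0.14, 0.99, 0.0], [0.99, 0.14, -0.0], [-0.0, 0.0, -1.0]]
contact_force: [0.4, 0.3, -0.1]
width: -0.0001
```

>>> play_rows(increments=[[1, 0, 0, 0.004, 0, 0, 0], [1, 0, 0, 0, 0, 0, 0], [1, 0, 0, 0, 0, 0, 0], [1, 0, 0, 0, 0, 0, 0], [1, 0, 0, 0, 0, 0, 0]])

```text
time: 12.8
tcp_pos: [0.604, -0.0605, 0.0356]
tool_rot: [[-0.14, 0.99, 0.0], [0.99, 0.14, -0.0], [-0.0, 0.0, -1.0]]
contact_force: [-0.6, 0.5, 0.4]
width: 0.0001
```

>>> play_rows(increments=[[1, 0, 0, 0.004, 0, 0, 0], [1, 0, 0, 0, 0, 0, 0], [1, 0, 0, 0, 0, 0, 0], [1, 0, 0, 0, 0, 0, 0], [1, 0, 0, 0, 0, 0, 0]])

```text
time: 13.3
tcp_pos: [0.604, -0.0605, 0.0316]
tool_rot: [[-0.14, 0.99, 0.0], [0.99, 0.14, -0.0], [-0.0, 0.0, -1.0]]
contact_force: [0.4, -0.4, 0.5]
width: -0.0
```

```bash
python3 - <<'E'
from h import *
go(None)
d=save('scene','s4.png');w=save('wrist','w5.png')
c=cv2.resize(d['img'][190:270,190:290],None,fx=4,fy=4,interpolation=cv2.INTER_CUBIC)
e=cv2.resize(w['img'][120:280,180:340],(320,320),interpolation=cv2.INTER_CUBIC);cv2.imwrite('pics/s4c.png',np.hstack([c,e])[...,::-1])
E
```

```text
t 13.3 tcp [ 0.604  -0.0605  0.0316] yaw 1.7108 w -0.0 F [ 0.4 -0.4  0.5] tilt [ 2.e-04 -0.e+00 -1.e+00]
```

View pics/s4c.png

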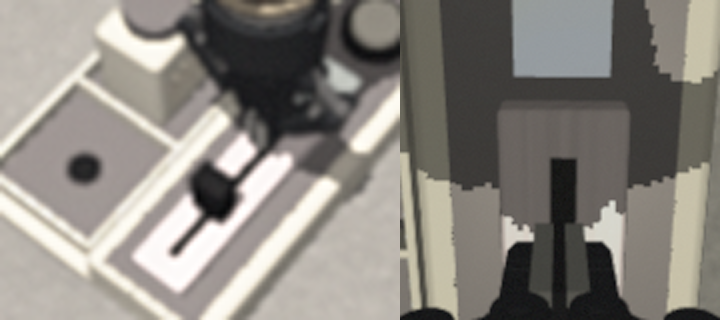

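>>> play_rows(increments=[[1, 0, 0, 0.003, 0, 0, 0], [1, 0, 0, 0, 0, 0, 0], [1, 0, 0, 0, 0, 0, 0], [1, 0, 0, 0, 0, 0, 0], [1, 0, 0, 0, 0, 0, 0]])

```text
time: 13.9
tcp_pos: [0.604, -0.0605, 0.0286]
tool_rot: [[-0.14, 0.99, 0.0], [0.99, 0.14, -0.0], [-0.0, 0.0, -1.0]]
contact_force: [-0.2, 0.0, -0.1]
width: -0.0002
```

>>> play_rows(increments=[[1, 0, 0, 0.003, 0, 0, 0], [1, 0, 0, 0, 0, 0, 0], [1, 0, 0, 0, 0, 0, 0], [1, 0, 0, 0, 0, 0, 0], [1, 0, 0, 0, 0, 0, 0]])

```text
time: 14.4
tcp_pos: [0.604, -0.0605, 0.0256]
tool_rot: [[-0.14, 0.99, 0.0], [0.99, 0.14, -0.0], [-0.0, 0.0, -1.0]]
contact_force: [-1.0, -0.8, 0.6]
width: -0.0001
```

>>> play_rows(increments=[[1, 0, 0, 0.003, 0, 0, 0], [1, 0, 0, 0, 0, 0, 0], [1, 0, 0, 0, 0, 0, 0], [1, 0, 0, 0, 0, 0, 0], [1, 0, 0, 0, 0, 0, 0]])

```text
time: 14.9
tcp_pos: [0.604, -0.0605, 0.0226]
tool_rot: [[-0.14, 0.99, 0.0], [0.99, 0.14, -0.0], [-0.0, 0.0, -1.0]]
contact_force: [-0.3, -0.4, 1.2]
width: 0.0001
```

>>> play_rows(increments=[[1, 0, 0, 0.002, 0, 0, 0], [1, 0, 0, 0, 0, 0, 0], [1, 0, 0, 0, 0, 0, 0], [1, 0, 0, 0, 0, 0, 0], [1, 0, 0, 0, 0, 0, 0]])

```text
time: 15.4
tcp_pos: [0.604, -0.0605, 0.0206]
tool_rot: [[-0.14, 0.99, 0.0], [0.99, 0.14, 0.0], [0.0, 0.0, -1.0]]
contact_force: [-0.5, 0.2, -0.8]
width: -0.0002
```

>>> play_rows(increments=[[1, 0, 0, 0.002, 0, 0, 0], [1, 0, 0, 0, 0, 0, 0], [1, 0, 0, 0, 0, 0, 0], [1, 0, 0, 0, 0, 0, 0], [1, 0, 0, 0, 0, 0, 0]])

```text
time: 15.9
tcp_pos: [0.604, -0.0605, 0.0186]
tool_rot: [[-0.14, 0.99, 0.0], [0.99, 0.14, -0.0], [-0.0, 0.0, -1.0]]
contact_force: [0.6, 0.3, -0.6]
width: -0.0005
```

```bash
python3 - <<'E'
from h import *
go(None)
d=save('scene','s5.png');w=save('wrist','w6.png')
c=cv2.resize(d['img'][180:260,200:300],None,fx=4,fy=4,interpolation=cv2.INTER_CUBIC)
e=cv2.resize(w['img'][120:280,180:340],(320,320),interpolation=cv2.INTER_CUBIC);cv2.imwrite('pics/s5c.png',np.hstack([c,e])[...,::-1])
E
```

```text
t 15.9 tcp [ 0.604  -0.0605  0.0186] yaw 1.7108 w -0.0005 F [ 0.6  0.3 -0.6] tilt [ 1.e-04 -0.e+00 -1.e+00]
```

View pics/s5c.png

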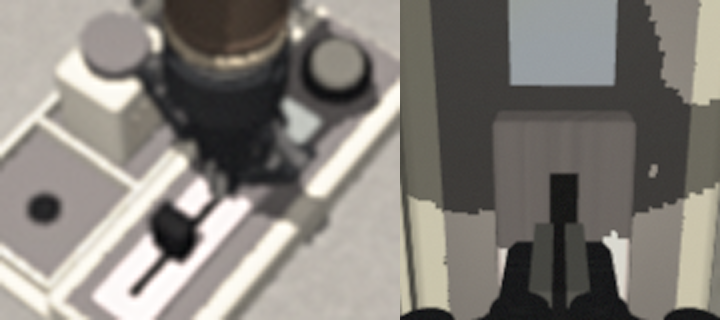

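>>> play_rows(increments=[[1, 0, 0, 0.002, 0, 0, 0], [1, 0, 0, 0, 0, 0, 0], [1, 0, 0, 0, 0, 0, 0], [1, 0, 0, 0, 0, 0, 0], [1, 0, 0, 0, 0, 0, 0]])

```text
time: 16.5
tcp_pos: [0.6039, -0.0605, 0.0166]
tool_rot: [[-0.14, 0.99, 0.0], [0.99, 0.14, -0.0], [-0.0, 0.0, -1.0]]
contact_force: [-0.5, 0.5, -0.3]
width: 0.0002
```

>>> play_rows(increments=[[1, 0, 0, 0.002, 0, 0, 0], [1, 0, 0, 0, 0, 0, 0], [1, 0, 0, 0, 0, 0, 0], [1, 0, 0, 0, 0, 0, 0], [1, 0, 0, 0, 0, 0, 0]])

```text
time: 17.0
tcp_pos: [0.6038, -0.0605, 0.0144]
tool_rot: [[-0.14, 0.99, -0.0], [0.99, 0.14, 0.0], [0.0, -0.0, -1.0]]
contact_force: [-0.2, -0.6, 0.1]
width: 0.0003
```

>>> play_rows(increments=[[1, 0, 0, 0.002, 0, 0, 0], [1, 0, 0, 0, 0, 0, 0], [1, 0, 0, 0, 0, 0, 0], [1, 0, 0, 0, 0, 0, 0], [1, 0, 0, 0, 0, 0, 0]])

```text
time: 17.5
tcp_pos: [0.6039, -0.0605, 0.0144]
tool_rot: [[-0.14, 0.99, -0.001], [0.99, 0.14, 0.0], [0.0, -0.001, -1.0]]
contact_force: [-4.1, 0.4, 10.2]
width: 0.0001
```

>>> play_rows(increments=[[1, 0, 0, -0.04, 0, 0, 0], [1, 0, 0, -0.04, 0, 0, 0], [1, -0.042, 0, 0, 0, 0, 0], [1, -0.042, 0, 0, 0, 0, 0], [1, 0, 0, 0, 0, 0, 0]])

```text
time: 18.0
tcp_pos: [0.6171, -0.1487, 0.0938]
tool_rot: [[-0.136, 0.991, 0.003], [0.991, 0.136, -0.003], [-0.004, 0.003, -1.0]]
contact_force: [-0.3, 0.8, 0.4]
width: 0.0
```

```bash
python3 - <<'E'
from h import *
go(U(.052,-.110,.026),1.711)
E
```

```text
t 18.0 tcp [ 0.6171 -0.1487  0.0938] yaw 1.7071 w 0.0 F [-0.3  0.8  0.4] tilt [ 0.0034 -0.0032 -1.    ]
 shift [ 0.0035 -0.002   0.0678] turn -0.0039
```

>>> play_rows(increments=[[1, 0, -0.001, 0.025, 0, 0, 0], [1, 0, 0, 0.02, 0, 0, 0], [1, 0, 0, 0.02, 0, 0, 0], [1, 0, 0, 0, 0, 0, 0], [1, 0, 0, 0, 0, 0, 0]])

```text
time: 18.5
tcp_pos: [0.6141, -0.1433, 0.0271]
tool_rot: [[-0.14, 0.99, -0.001], [0.99, 0.14, 0.001], [0.001, -0.001, -1.0]]
contact_force: [0.0, 0.3, 0.7]
width: -0.0002
```

```bash
python3 - <<'E'
from h import *
go(U(.052,-.032,.026),1.711)
d=save('scene','s6.png');w=save('wrist','w7.png')
c=cv2.resize(d['img'][190:270,190:290],None,fx=4,fy=4,interpolation=cv2.INTER_CUBIC)
e=cv2.resize(w['img'][120:280,180:340],(320,320),interpolation=cv2.INTER_CUBIC);cv2.imwrite('pics/s6c.png',np.hstack([c,e])[...,::-1])
E
```

```text
t 18.5 tcp [ 0.6141 -0.1433  0.0271] yaw 1.711 w -0.0002 F [0.  0.3 0.7] tilt [-1.5e-03  6.0e-04 -1.0e+00]
 shift [0.0755 0.0004 0.0011] turn 0.0
```

View pics/s6c.png

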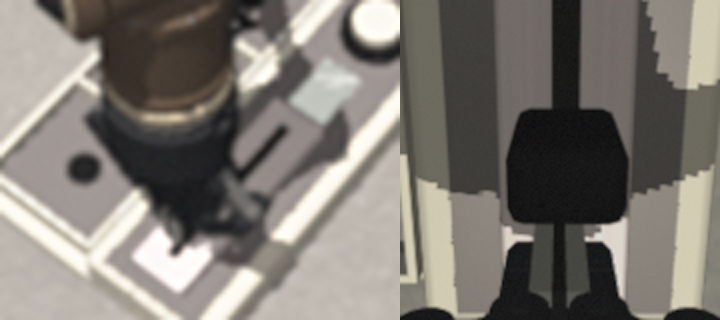

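Fingers stand behind the grip now. Pushing.

>>> play_rows(increments=[[1, 0.015, 0, 0, 0, 0, 0], [1, 0.015, 0, 0, 0, 0, 0], [1, 0.015, 0, 0, 0, 0, 0], [1, 0.01, 0, 0, 0, 0, 0], [1, 0, 0, 0, 0, 0, 0]])

```text
time: 19.1
tcp_pos: [0.6061, -0.0869, 0.0276]
tool_rot: [[-0.142, 0.99, -0.001], [0.99, 0.142, 0.001], [0.001, -0.001, -1.0]]
contact_force: [-0.2, -0.5, 0.2]
width: 0.0005
```

>>> play_rows(increments=[[1, 0.006, 0, 0, 0, 0, 0], [1, 0.006, 0, 0, 0, 0, 0], [1, 0, 0, 0, 0, 0, 0], [1, 0, 0, 0, 0, 0, 0], [1, 0, 0, 0, 0, 0, 0]])

```text
time: 19.6
tcp_pos: [0.6048, -0.0773, 0.0271]
tool_rot: [[-0.139, 0.99, -0.001], [0.99, 0.139, 0.001], [0.001, -0.001, -1.0]]
contact_force: [0.4, 0.1, 0.2]
width: 0.0001
```

>>> play_rows(increments=[[1, 0.003, 0, 0, 0, 0, 0], [1, 0.003, 0, 0, 0, 0, 0], [1, 0, 0, 0, 0, 0, 0], [1, 0, 0, 0, 0, 0, 0], [1, 0, 0, 0, 0, 0, 0]])

```text
time: 20.1
tcp_pos: [0.6043, -0.0714, 0.0275]
tool_rot: [[-0.139, 0.99, -0.0], [0.99, 0.139, 0.0], [0.0, -0.0, -1.0]]
contact_force: [-0.4, 0.0, -0.8]
width: -0.0001
```

```bash
python3 - <<'E'
from h import *
go(U(.052,-.032,.026),1.711)
d=save('scene','s7.png');w=save('wrist','w8.png')
c=cv2.resize(d['img'][180:260,200:300],None,fx=4,fy=4,interpolation=cv2.INTER_CUBIC)
e=cv2.resize(w['img'][80:280,160:360],(320,320),interpolation=cv2.INTER_CUBIC);cv2.imwrite('pics/s7c.png',np.hstack([c,e])[...,::-1])
E
```

```text
t 20.1 tcp [ 0.6043 -0.0714  0.0275] yaw 1.7107 w -0.0001 F [-0.4  0.  -0.8] tilt [-4.e-04  2.e-04 -1.e+00]
 shift [0.003  0.0001 0.0015] turn -0.0003
```

View pics/s7c.png

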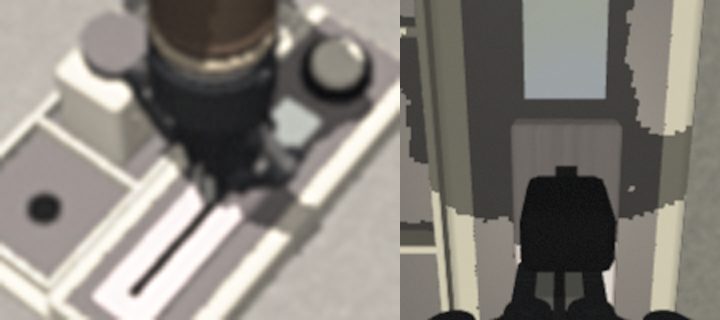

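>>> play_rows(increments=[[1, 0.003, 0, 0, 0, 0, 0], [1, 0, 0, 0, 0, 0, 0], [1, 0.003, 0, 0, 0, 0, 0], [1, 0, 0, 0, 0, 0, 0], [1, 0, 0, 0, 0, 0, 0]])

```text
time: 20.7
tcp_pos: [0.6041, -0.069, 0.0277]
tool_rot: [[-0.141, 0.99, 0.001], [0.99, 0.141, -0.005], [-0.005, 0.0, -1.0]]
contact_force: [0.6, -9.7, -2.2]
width: -0.0002
```

>>> play_rows(increments=[[1, 0.003, 0, 0, 0, 0, 0], [1, 0, 0, 0, 0, 0, 0], [1, 0, 0, 0, 0, 0, 0], [1, 0, 0, 0, 0, 0, 0], [1, 0, 0, 0, 0, 0, 0]])

```text
time: 21.2
tcp_pos: [0.6042, -0.0689, 0.0278]
tool_rot: [[-0.142, 0.99, 0.002], [0.99, 0.142, -0.01], [-0.01, 0.001, -1.0]]
contact_force: [0.9, -17.7, -3.9]
width: -0.0
```

>>> play_rows(increments=[[1, 0.003, 0, 0, 0, 0, 0], [1, 0, 0, 0, 0, 0, 0], [1, 0, 0, 0, 0, 0, 0], [1, 0, 0, 0, 0, 0, 0], [1, 0, 0, 0, 0, 0, 0]])

```text
time: 21.7
tcp_pos: [0.6042, -0.0689, 0.0279]
tool_rot: [[-0.143, 0.99, 0.003], [0.99, 0.143, -0.014], [-0.014, 0.001, -1.0]]
contact_force: [0.1, -24.4, -4.8]
width: -0.0002
```

>>> play_rows(increments=[[1, -0.012, 0, 0, 0, 0, 0], [1, -0.012, 0, 0, 0, 0, 0], [1, 0, 0, -0.05, 0, 0, 0], [1, 0, 0, -0.05, 0, 0, 0], [1, 0, 0, -0.05, 0, 0, 0]])

```text
time: 22.2
tcp_pos: [0.6057, -0.0825, 0.1786]
tool_rot: [[-0.14, 0.99, -0.001], [0.99, 0.14, 0.002], [0.002, -0.001, -1.0]]
contact_force: [1.2, -0.1, 0.9]
width: 0.0
```

>>> play_rows(increments=[[-1, 0, -0.035, -0.02, 0, 0, 0], [-1, 0, -0.035, -0.02, 0, 0, 0], [-1, 0, -0.035, 0, 0, 0, 0], [-1, 0, 0, 0, 0, 0, 0], [-1, 0, 0, 0, 0, 0, 0]])

```text
time: 22.7
tcp_pos: [0.5022, -0.0975, 0.218]
tool_rot: [[-0.139, 0.99, 0.002], [0.99, 0.139, 0.001], [0.001, 0.002, -1.0]]
contact_force: [0.3, -0.4, -0.1]
width: 0.072
```

```bash
python3 - <<'E'
from h import *
go(U(-.05,0,.1),1.711)
s=bot.observe(); d=save('wrist','w9.png');print(inU(s['tcp_pos']))
for q,z in [('selector_top',.094),('start_top',.062),('spent',.012),('bay_left',.012),('bay_right',.012),('dispenser',0)]:
    for r in bot.pinpoint(q,'wrist')[:2]:
        print(q,round(r['conf'],2),np.round(r['pixel'],1),inU(onz(d,r['pixel'],z,s)).round(3))
E
```

```text
t 22.7 tcp [ 0.5022 -0.0975  0.218 ] yaw 1.7106 w 0.072 F [ 0.3 -0.4 -0.1] tilt [ 1.6e-03  9.0e-04 -1.0e+00]
 shift [0.0465 0.0026 0.118 ] turn -0.0004
[-0.05285531 -0.04653073  0.21797357]
selector_top 0.86 [356.3 143.9] [ 0.052 -0.011  0.094]
start_top 0.66 [358.1  34.1] [0.053 0.103 0.062]
spent 0.57 [258.2 133.4] [-0.055 -0.008  0.012]
bay_left 0.6 [264.7  51.1] [-0.047  0.094  0.012]
bay_right 0.7 [261.1 191.8] [-0.051 -0.092  0.012]
bay_right 0.36 [209.6 321.9] [-0.139 -0.326  0.012]
dispenser 0.77 [297.8 130.1] [ 0.    -0.004  0.   ]
dispenser 0.19 [256.8 131.6] [-0.057 -0.007  0.   ]
```

View pics/w9.png

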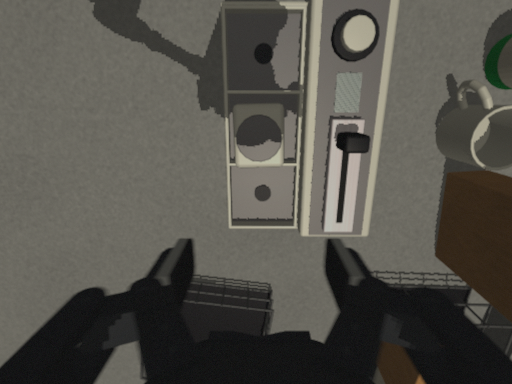

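```bash
python3 - <<'E'
from h import *
s=bot.observe(); d=save('wrist','w10.png')
for p,z in [((259,137),.110),((235,135),.092),((284,135),.092),((260,103),.092),((260,165),.092)]:
    print(p,inU(onz(d,p,z,s)).round(4))
c=cv2.resize(d['img'][80:240,200:320],None,fx=3.6,fy=3.6,interpolation=cv2.INTER_CUBIC); cv2.imwrite('pics/w10c.png',c[...,::-1])
r=bot.cut_out('spent','wrist')
for q in r[:2]:
    print(q['conf'],cv2.minAreaRect(np.argwhere(q['region'])[:,::-1].astype(np.float32)))
E
```

```text
(259, 137) [-0.0541 -0.0019  0.11  ]
(235, 135) [-0.0803 -0.0018  0.092 ]
(284, 135) [-0.0269 -0.0018  0.092 ]
(260, 103) [-0.053   0.0314  0.092 ]
(260, 165) [-0.053  -0.0351  0.092 ]
0.75 ((258.3761291503906, 133.29273986816406), (66.00346374511719, 50.66666793823242), 88.49256896972656)
0.27 ((358.2500305175781, 32.74998474121094), (33.941123962402344, 37.47665786743164), 45.0)
```

View pics/w10c.png

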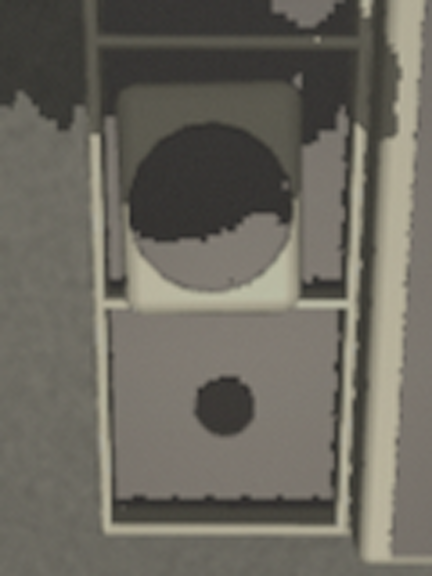

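>>> play_rows(increments=[[-1, 0.0225, -0.001, 0, 0, 0, 0], [-1, 0.022, 0, 0.03, 0, 0, 0], [-1, 0, 0, 0.045, 0, 0, 0], [-1, 0, 0, 0.045, 0, 0, 0], [-1, 0, 0, 0.043, 0, 0, 0]])

```text
time: 23.65
tcp_pos: [0.4952, -0.0539, 0.0532]
tool_rot: [[-0.14, 0.99, 0.001], [0.99, 0.14, -0.0], [-0.0, 0.001, -1.0]]
contact_force: [-0.6, -0.3, -0.3]
width: 0.0855
```

>>> play_rows(increments=[[-1, 0, 0, 0.005, 0, 0, 0], [-1, 0, 0, 0, 0, 0, 0], [-1, 0, 0, 0.005, 0, 0, 0], [-1, 0, 0, 0, 0, 0, 0], [-1, 0, 0, 0, 0, 0, 0]])

```text
time: 24.15
tcp_pos: [0.4967, -0.0545, 0.0464]
tool_rot: [[-0.139, 0.99, 0.004], [0.99, 0.139, -0.001], [-0.001, 0.004, -1.0]]
contact_force: [-0.2, 0.1, -0.1]
width: 0.0853
```

```bash
python3 - <<'E'
from h import *
go(U(-.0535,-.002,.025),1.711)
d=save('scene','s8.png');w=save('wrist','w11.png')
c=cv2.resize(d['img'][160:260,180:280],(384,384),interpolation=cv2.INTER_CUBIC)
e=cv2.resize(w['img'],(512,384));cv2.imwrite('pics/s8c.png',cv2.resize(np.hstack([c,e]),None,fx=.89,fy=.89)[...,::-1])
E
```

```text
t 24.15 tcp [ 0.4967 -0.0545  0.0464] yaw 1.7107 w 0.0853 F [-0.2  0.1 -0.1] tilt [ 3.6e-03 -7.0e-04 -1.0e+00]
 shift [ 0.0013 -0.0013  0.0214] turn -0.0003
```

View pics/s8c.png

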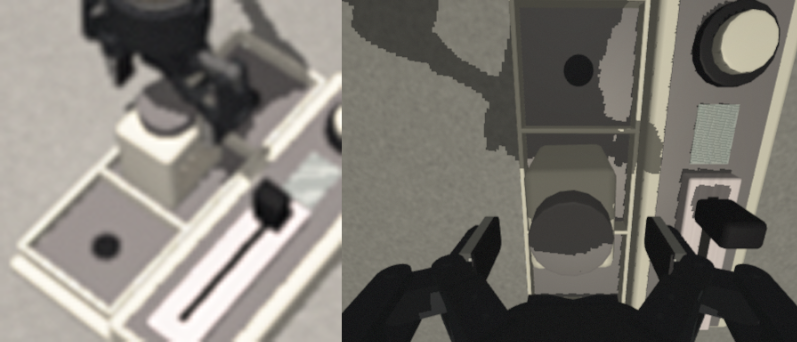

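>>> play_rows(increments=[[-1, 0, -0.001, 0.01, 0, 0, 0], [-1, 0, 0, 0, 0, 0, 0], [-1, 0, 0, 0.005, 0, 0, 0], [-1, 0, 0, 0, 0, 0, 0], [-1, 0, 0, 0, 0, 0, 0]])

```text
time: 24.75
tcp_pos: [0.4937, -0.0542, 0.0292]
tool_rot: [[-0.14, 0.99, -0.001], [0.99, 0.14, 0.0], [0.0, -0.001, -1.0]]
contact_force: [-0.5, 0.0, -0.2]
width: 0.085
```

>>> play_rows(increments=[[-1, 0, 0, 0.004, 0, 0, 0], [-1, 0, 0, 0, 0, 0, 0], [-1, 0, 0, 0.004, 0, 0, 0], [-1, 0, 0, 0, 0, 0, 0], [-1, 0, 0, 0, 0, 0, 0]])

```text
time: 25.25
tcp_pos: [0.4938, -0.0543, 0.0213]
tool_rot: [[-0.14, 0.99, -0.0], [0.99, 0.14, 0.0], [0.0, -0.0, -1.0]]
contact_force: [-0.7, 0.2, -0.1]
width: 0.0853
```

>>> play_rows(increments=[[-1, 0, 0, 0.003, 0, 0, 0], [-1, 0, 0, 0, 0, 0, 0], [-1, 0, 0, 0.003, 0, 0, 0], [-1, 0, 0, 0, 0, 0, 0], [-1, 0, 0, 0, 0, 0, 0]])

```text
time: 25.75
tcp_pos: [0.4938, -0.0543, 0.0154]
tool_rot: [[-0.14, 0.99, -0.0], [0.99, 0.14, 0.0], [0.0, -0.0, -1.0]]
contact_force: [0.8, -0.1, 0.5]
width: 0.0856
```

```bash
python3 - <<'E'
from h import *
go(U(-.0535,-.002,.015),1.711)
d=save('scene','s9.png');w=save('wrist','w12.png')
c=cv2.resize(d['img'][160:260,180:280],(384,384),interpolation=cv2.INTER_CUBIC)
e=cv2.resize(w['img'],(512,384));cv2.imwrite('pics/s9c.png',cv2.resize(np.hstack([c,e]),None,fx=.89,fy=.89)[...,::-1])
E
```

```text
t 25.75 tcp [ 0.4938 -0.0543  0.0154] yaw 1.7108 w 0.0856 F [ 0.8 -0.1  0.5] tilt [-3.e-04  1.e-04 -1.e+00]
 shift [0.0006 0.0016 0.0004] turn -0.0002
```

View pics/s9c.png

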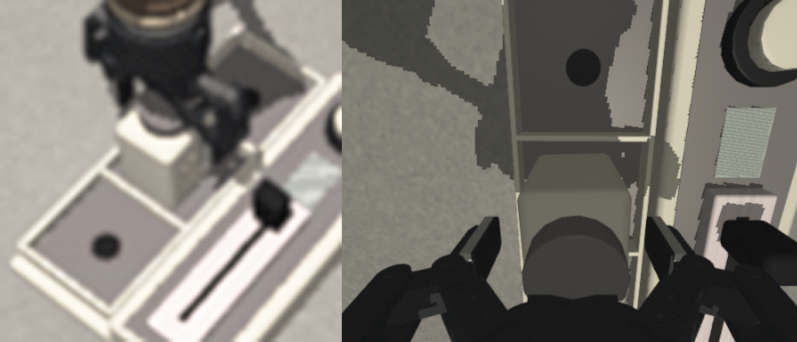

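>>> play_rows(increments=[[-1, 0, 0.001, 0.003, 0, 0, 0], [-1, 0, 0, 0.003, 0, 0, 0], [-1, 0, 0, 0, 0, 0, 0], [0.2, 0, 0, 0, 0, 0, 0], [1, 0, 0, 0, 0, 0, 0]])

```text
time: 26.35
tcp_pos: [0.4949, -0.0541, 0.0095]
tool_rot: [[-0.14, 0.99, -0.0], [0.99, 0.14, 0.0], [0.0, -0.0, -1.0]]
contact_force: [0.4, 0.9, -0.1]
width: 0.059
```

>>> play_rows(increments=[[1, 0, 0, 0, 0, 0, 0], [1, 0, 0, 0, 0, 0, 0], [1, 0, 0, 0, 0, 0, 0], [1, 0, 0, 0, 0, 0, 0], [1, 0, 0, -0.003, 0, 0, 0]])

```text
time: 26.85
tcp_pos: [0.4941, -0.054, 0.0121]
tool_rot: [[-0.14, 0.99, -0.002], [0.99, 0.14, 0.0], [0.001, -0.002, -1.0]]
contact_force: [0.3, 1.4, -1.2]
width: 0.0556
```

>>> play_rows(increments=[[1, 0, 0, -0.02, 0, 0, 0], [1, 0, 0, -0.03, 0, 0, 0], [1, 0, 0, -0.03, 0, 0, 0], [1, 0, 0, 0, 0, 0, 0], [1, 0, 0, 0, 0, 0, 0]])

```text
time: 27.35
tcp_pos: [0.4949, -0.0541, 0.0927]
tool_rot: [[-0.14, 0.99, 0.001], [0.99, 0.14, -0.0], [-0.0, 0.001, -1.0]]
contact_force: [-0.3, 0.2, -1.2]
width: 0.0556
```

```bash
python3 - <<'E'
from h import *
d=save('scene','s10.png');w=save('wrist','w13.png')
for r in bot.pinpoint('basket','top')[:3]: print(r['pixel'],r['conf'])
t=save('top','t2.png')
for r in bot.pinpoint('basket','top')[:3]: print(r['pixel'],r['conf'],onz(t,r['pixel'],0))
for r in bot.cut_out('basket','top')[:3]:
    rc=cv2.minAreaRect(np.argwhere(r['region'])[:,::-1].astype(np.float32)); print(r['conf'],rc,onz(t,rc[0],.025))
for r in bot.pinpoint('basket','scene')[:3]: print(r['pixel'],r['conf'],onz(d,r['pixel'],0))
go(None)
c=cv2.resize(d['img'][120:340,50:290],(419,384),interpolation=cv2.INTER_CUBIC)
e=cv2.resize(w['img'],(512,384));cv2.imwrite('pics/s10c.png',cv2.resize(np.hstack([c,e]),None,fx=.85,fy=.85)[...,::-1])
E
```

```text
[370.5, 222.1] 0.56
[371.6, 220.9] 0.96 [ 0.45817247 -0.39779438  0.        ]
0.64 ((375.0, 222.5), (63.0, 58.0), 90.0) [ 0.45272152 -0.40089436  0.025     ]
0.63 ((134.75, 231.25001525878906), (15.55634880065918, 16.26345443725586), 45.0) [0.41634317 0.36607577 0.025     ]
[315.0, 170.6] 0.68 [0.56796992 0.23243672 0.        ]
[121.0, 276.9] 0.56 [ 0.44787999 -0.39153179  0.        ]
t 27.7 tcp [ 0.494  -0.0539  0.0914] yaw 1.7108 w 0.0553 F [ 0.8  0.6 -0.5] tilt [-2.4e-03  5.0e-04 -1.0e+00]
```

View pics/s10c.png

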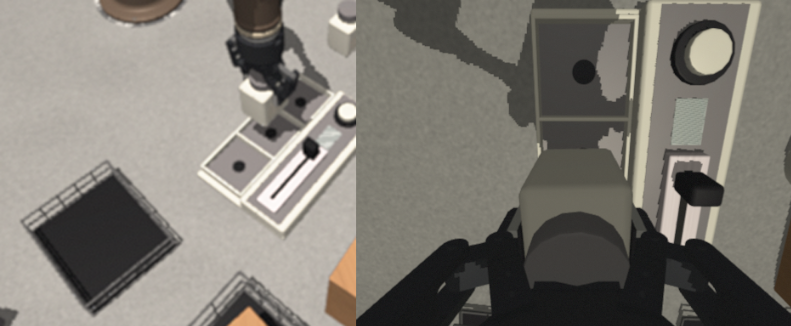

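```bash
python3 - <<'E'
from h import *
go([.45,-.395,.1])
E
```

```text
t 27.7 tcp [ 0.494  -0.0539  0.0914] yaw 1.7108 w 0.0553 F [ 0.8  0.6 -0.5] tilt [-2.4e-03  5.0e-04 -1.0e+00]
 shift [-0.3316 -0.0911 -0.0087] turn None
```

>>> play_rows(increments=[[1, -0.02, -0.006, -0.02, 0, 0, 0], [1, -0.033, -0.009, 0, 0, 0, 0], [1, -0.035, -0.01, 0, 0, 0, 0], [1, -0.035, -0.01, 0, 0, 0, 0], [1, -0.035, -0.01, 0, 0, 0, 0]])

```text
time: 28.2
tcp_pos: [0.4719, -0.218, 0.1121]
tool_rot: [[-0.14, 0.99, -0.001], [0.99, 0.14, 0.0], [0.0, -0.0, -1.0]]
contact_force: [-0.0, -0.3, -1.4]
width: 0.0553
```

>>> play_rows(increments=[[1, -0.035, -0.01, 0, 0, 0, 0], [1, -0.035, -0.01, 0, 0, 0, 0], [1, -0.035, -0.01, 0, 0, 0, 0], [1, -0.035, -0.008, 0, 0, 0, 0], [1, -0.033, -0.008, 0, 0, 0, 0]])

```text
time: 28.7
tcp_pos: [0.4504, -0.396, 0.1118]
tool_rot: [[-0.139, 0.99, -0.001], [0.99, 0.139, 0.001], [0.001, -0.001, -1.0]]
contact_force: [0.5, 0.1, -0.8]
width: 0.0555
```

>>> play_rows(increments=[[1, 0, 0, 0.02, 0, 0, 0], [1, 0, 0, 0.02, 0, 0, 0], [1, 0, 0, 0, 0, 0, 0], [1, 0, 0, 0, 0, 0, 0], [1, 0, 0, 0, 0, 0, 0]])

```text
time: 29.2
tcp_pos: [0.4518, -0.395, 0.0734]
tool_rot: [[-0.14, 0.99, 0.001], [0.99, 0.14, -0.001], [-0.001, 0.001, -1.0]]
contact_force: [-0.9, 0.8, -1.0]
width: 0.0554
```

```bash
python3 - <<'E'
from h import *
d=save('scene','s11.png');w=save('top','t3.png')
go([.45,-.395,.003])
c=cv2.resize(d['img'][180:370,30:220],(420,420),interpolation=cv2.INTER_CUBIC)
e=cv2.resize(w['img'][150:290,310:450],(420,420));cv2.imwrite('pics/s11c.png',cv2.resize(np.hstack([c,e]),None,fx=.9,fy=.9)[...,::-1])
E
```

```text
t 29.3 tcp [ 0.452  -0.3951  0.0739] yaw 1.7113 w 0.0556 F [-1.1  0.2 -0.2] tilt [ 0.0017 -0.0017 -1.    ]
 shift [ 0.0006 -0.0021  0.0709] turn None
```

View pics/s11c.png

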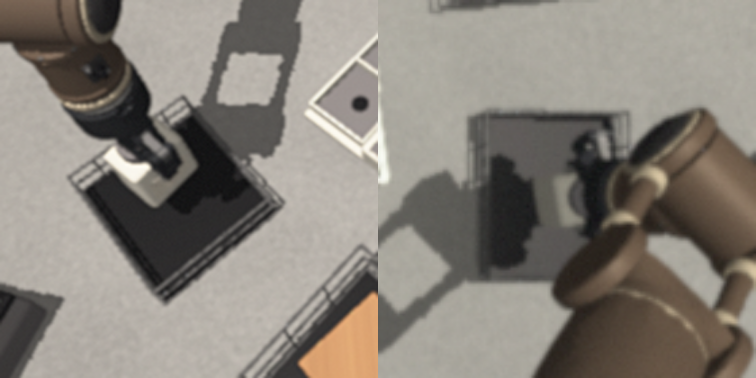

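>>> play_rows(increments=[[1, 0, 0, 0.03, 0, 0, 0], [1, 0, 0, 0.03, 0, 0, 0], [1, 0, 0, 0.005, 0, 0, 0], [1, 0, 0, 0, 0, 0, 0], [1, 0, 0, 0, 0, 0, 0]])

```text
time: 29.8
tcp_pos: [0.4522, -0.3956, 0.0092]
tool_rot: [[-0.14, 0.99, 0.002], [0.99, 0.14, -0.002], [-0.002, 0.002, -1.0]]
contact_force: [-0.3, 0.2, -0.4]
width: 0.0553
```

>>> play_rows(increments=[[1, 0, 0, 0.003, 0, 0, 0], [1, 0, 0, 0, 0, 0, 0], [1, 0, 0, 0.002, 0, 0, 0], [1, 0, 0, 0, 0, 0, 0], [1, 0, 0, 0, 0, 0, 0]])

```text
time: 30.3
tcp_pos: [0.451, -0.3946, 0.0026]
tool_rot: [[-0.139, 0.99, 0.0], [0.99, 0.139, -0.0], [-0.0, 0.0, -1.0]]
contact_force: [0.0, 0.4, -1.4]
width: 0.0555
```

>>> play_rows(increments=[[1, 0, 0, 0.0015, 0, 0, 0], [1, 0, 0, 0, 0, 0, 0], [1, 0, 0, 0, 0, 0, 0], [1, 0, 0, 0, 0, 0, 0], [1, 0, 0, 0, 0, 0, 0]])

```text
time: 30.8
tcp_pos: [0.4513, -0.3948, 0.0018]
tool_rot: [[-0.14, 0.99, 0.0], [0.99, 0.14, -0.0], [-0.0, 0.0, -1.0]]
contact_force: [-1.0, 1.2, 5.5]
width: 0.0553
```

>>> play_rows(increments=[[0, 0, 0, 0, 0, 0, 0], [-0.5, 0, 0, 0, 0, 0, 0], [-1, 0, 0, 0, 0, 0, 0], [-1, 0, 0, 0, 0, 0, 0], [-1, 0, 0, 0, 0, 0, 0]])

```text
time: 31.3
tcp_pos: [0.4509, -0.3945, 0.0007]
tool_rot: [[-0.139, 0.99, -0.0], [0.99, 0.139, 0.0], [0.0, -0.0, -1.0]]
contact_force: [0.2, -0.1, 0.4]
width: 0.0856
```

>>> play_rows(increments=[[-1, 0, 0, -0.02, 0, 0, 0], [-1, 0, 0, -0.03, 0, 0, 0], [-1, 0, 0, -0.05, 0, 0, 0], [-1, 0, 0, -0.05, 0, 0, 0], [-1, 0, 0, -0.04, 0, 0, 0]])

```text
time: 31.8
tcp_pos: [0.4516, -0.3952, 0.194]
tool_rot: [[-0.14, 0.99, 0.002], [0.99, 0.14, -0.002], [-0.002, 0.002, -1.0]]
contact_force: [1.6, -0.6, -0.4]
width: 0.0852
```

```bash
python3 - <<'E'
from h import *
s=bot.observe()
d=save('scene','s12.png');w=save('wrist','w14.png')
go([.44,.1,.22],1.57)
for r in bot.pinpoint('cart_a','scene')[:4]: print(r['pixel'],round(r['conf'],2),onz(d,r['pixel'],0))
c=cv2.resize(d['img'][180:370,30:220],(384,384),interpolation=cv2.INTER_CUBIC)
cv2.imwrite('pics/s12c.png',cv2.resize(np.hstack([c,w['img']]),None,fx=.89,fy=.89)[...,::-1])
E
```

```text
t 31.9 tcp [ 0.4551 -0.3986  0.1993] yaw 1.7108 w 0.0855 F [-0.   0.1 -0. ] tilt [ 0.0107 -0.0108 -0.9999]
 shift [ 0.4956  0.0549 -0.0262] turn 0.1408
[301.1, 129.7] 0.88 [0.42191311 0.33107165 0.        ]
[282.2, 152.4] 0.72 [0.4466283  0.21284583 0.        ]
```

View pics/s12c.png

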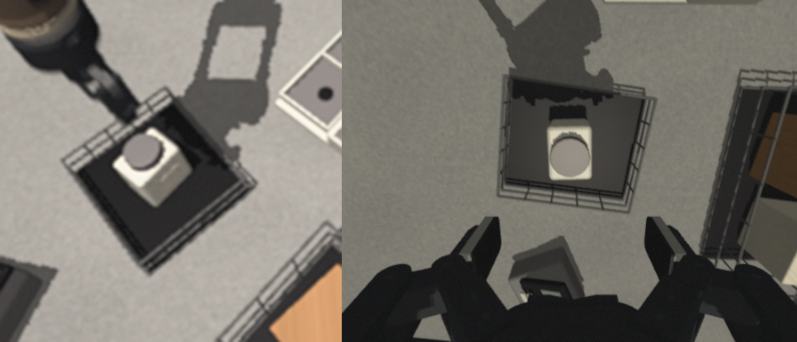

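>>> play_rows(increments=[[-1, 0.048, 0.005, -0.005, 0, 0, 0], [-1, 0.048, 0.005, -0.005, 0, 0, 0], [-1, 0.048, 0.005, -0.005, 0, 0, 0], [-1, 0.048, 0.005, -0.005, 0, 0, 0], [-1, 0.048, 0.005, -0.005, 0, 0, 0]])

```text
time: 32.45
tcp_pos: [0.4406, -0.1511, 0.2141]
tool_rot: [[-0.139, 0.99, -0.003], [0.99, 0.139, 0.002], [0.002, -0.003, -1.0]]
contact_force: [1.2, -0.1, 0.8]
width: 0.0855
```

>>> play_rows(increments=[[-1, 0.048, 0.005, 0, 0, 0, 0], [-1, 0.048, 0.005, 0, 0, 0, 0], [-1, 0.048, 0.005, 0, 0, 0, 0], [-1, 0.048, 0.005, 0, 0, 0, 0], [-1, 0.048, 0.005, 0, 0, 0, 0]])

```text
time: 32.95
tcp_pos: [0.4318, 0.0894, 0.2143]
tool_rot: [[-0.139, 0.99, -0.003], [0.99, 0.139, -0.0], [0.0, -0.003, -1.0]]
contact_force: [1.0, -0.0, 0.2]
width: 0.0853
```

>>> play_rows(increments=[[-1, 0.04, 0, 0, 0, 0, 0.05], [-1, 0, 0, 0, 0, 0, 0.05], [-1, 0, 0, 0, 0, 0, 0.04], [-1, 0, 0, 0, 0, 0, 0], [-1, 0, 0, 0, 0, 0, 0]])

```text
time: 33.45
tcp_pos: [0.427, 0.1271, 0.2147]
tool_rot: [[-0.001, 1.0, -0.003], [1.0, 0.001, -0.0], [-0.0, -0.003, -1.0]]
contact_force: [0.3, 0.2, 0.3]
width: 0.0854
```

```bash
python3 - <<'E'
from h import *
s=bot.observe()
w=save('wrist','w15.png')
go(None)
for q in ['cart_a','peg_jar']:
  for r in bot.pinpoint(q,'wrist')[:4]: print(q,r['pixel'],round(r['conf'],2),onz(w,r['pixel'],0,s).round(3))
for r in bot.cut_out('cart_a','wrist')[:4]:print(r['conf'],cv2.minAreaRect(np.argwhere(r['region'])[:,::-1].astype(np.float32)))
E
```

```text
t 33.5 tcp [0.4273 0.1269 0.215 ] yaw 1.571 w 0.0854 F [ 0.  -0.5  0.3] tilt [-2.e-03 -4.e-04 -1.e+00]
cart_a [266.8, 86.1] 0.83 [0.435 0.227 0.   ]
peg_jar [369.4, 77.4] 0.71 [0.571 0.237 0.   ]
0.79 ((259.0, 10.0), (20.0, 48.0), 90.0)
0.61 ((268.6382141113281, 79.50294494628906), (70.89751434326172, 54.33074951171875), 84.0938491821289)
0.41 ((347.277099609375, 258.8124694824219), (170.85586547851562, 152.5244903564453), 82.47618103027344)
```

View pics/w15.png

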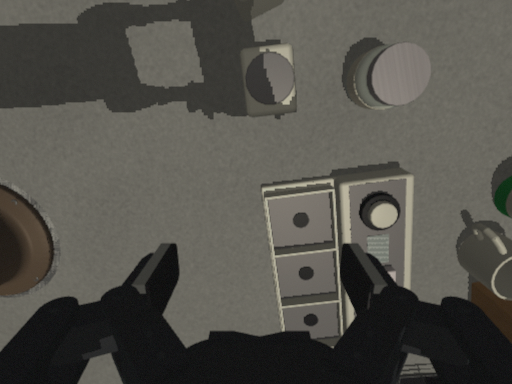

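>>> play_rows(increments=[[-1, 0.03, 0, 0, 0, 0, 0], [-1, 0.03, 0, 0, 0, 0, 0], [-1, 0, 0, 0, 0, 0, 0], [-1, 0, 0, 0, 0, 0, 0], [-1, 0, 0, 0, 0, 0, 0]])

```text
time: 34.15
tcp_pos: [0.4279, 0.1865, 0.2159]
tool_rot: [[0.0, 1.0, -0.0], [1.0, -0.0, -0.001], [-0.001, -0.0, -1.0]]
contact_force: [0.3, 0.8, 0.3]
width: 0.0854
```

```bash
python3 - <<'E'
from h import *
s=bot.observe()
w=save('wrist','w16.png')
go(None)
for q in ['cart_a','peg_jar']:
  for r in bot.pinpoint(q,'wrist')[:4]: print(q,r['pixel'],round(r['conf'],2),onz(w,r['pixel'],0,s).round(3))
cv2.imwrite('pics/w16c.png',cv2.resize(w['img'][20:220,180:430],None,fx=3,fy=3,interpolation=cv2.INTER_CUBIC)[...,::-1])
E
```

```text
t 34.2 tcp [0.4279 0.1864 0.2159] yaw 1.57 w 0.0853 F [0.7 1.1 0. ] tilt [-2.e-04 -5.e-04 -1.e+00]
cart_a [250.6, 42.1] 0.92 [0.415 0.339 0.   ]
cart_a [263.9, 132.4] 0.81 [0.433 0.225 0.   ]
peg_jar [363.4, 121.4] 0.9 [0.571 0.24  0.   ]
```

View pics/w16c.png

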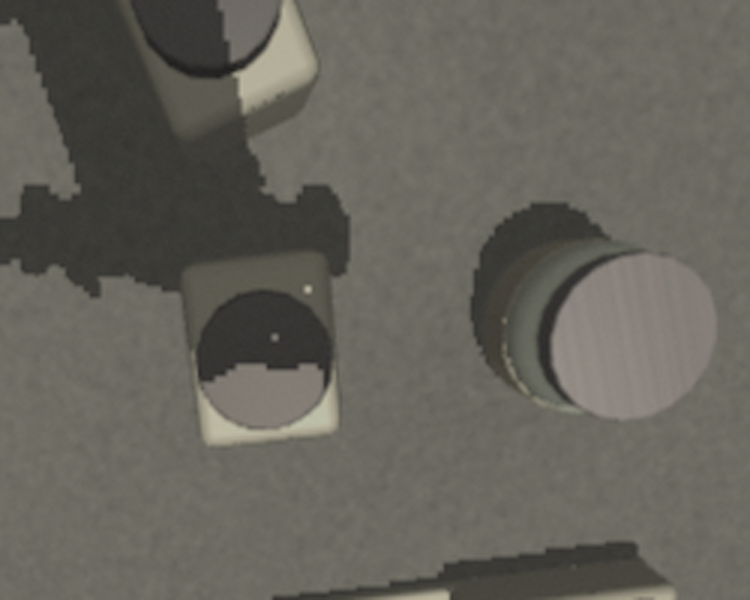

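```bash
python3 - <<'E'
from h import *
s=bot.observe(); w=bot.get_image('wrist')
f=lambda p:(p[0]/3+180,p[1]/3+20)
P=[onz(w,f(p),.08,s)[:2] for p in [(182,262),(328,252),(338,432),(207,445)]]
print(np.round(P,4)); print('c',np.mean(P,0),'lid',onz(w,f((264,360)),.108,s))
for i in range(4):
    e=P[(i+1)%4]-P[i]; print(np.linalg.norm(e).round(4),np.degrees(np.arctan2(e[1],e[0])).round(1))
E
```

```text
[[0.4063 0.2601]
 [0.4595 0.2635]
 [0.4654 0.1969]
 [0.4145 0.1918]]
c [0.43643081 0.22808757] lid [0.43563283 0.22813801 0.108     ]
0.0533 3.7
0.0669 -84.9
0.0511 -174.3
0.0688 96.9
```

>>> play_rows(increments=[[-1, 0.02, 0.004, 0, 0, 0, -0.045], [-1, 0.02, 0.004, 0.01, 0, 0, -0.045], [-1, 0, 0, 0.04, 0, 0, 0], [-1, 0, 0, 0.04, 0, 0, 0], [-1, 0, 0, 0.04, 0, 0, 0]])

```text
time: 34.85
tcp_pos: [0.4356, 0.2274, 0.0852]
tool_rot: [[-0.09, 0.996, 0.002], [0.996, 0.09, 0.001], [0.0, 0.002, -1.0]]
contact_force: [-0.1, -0.2, 0.1]
width: 0.0852
```

>>> play_rows(increments=[[-1, 0, 0, 0, 0, 0, 0], [-1, 0, 0, 0, 0, 0, 0], [-1, 0, 0, 0, 0, 0, 0], [-1, 0, 0, 0, 0, 0, 0], [-1, 0, 0, 0, 0, 0, 0]])

```text
time: 35.35
tcp_pos: [0.4368, 0.2281, 0.0881]
tool_rot: [[-0.09, 0.996, 0.004], [0.996, 0.09, 0.002], [0.001, 0.004, -1.0]]
contact_force: [-0.2, 0.1, 0.5]
width: 0.0853
```

```bash
python3 - <<'E'
from h import *
go([.4365,.228,0.003],1.661)
w=save('wrist','w17.png')
E
```

```text
t 35.35 tcp [0.4368 0.2281 0.0881] yaw 1.6608 w 0.0853 F [-0.2  0.1  0.5] tilt [ 0.0038  0.0016 -1.    ]
 shift [-0.0002 -0.0006  0.0851] turn -0.0002
```

View pics/w17.png

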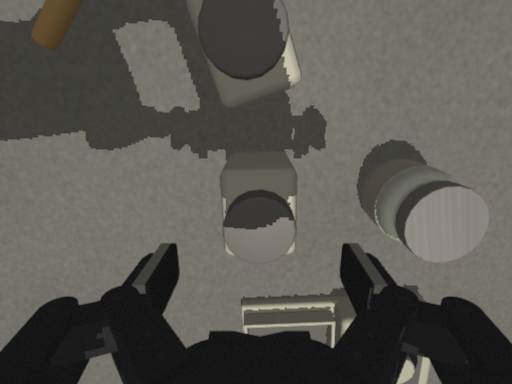

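>>> play_rows(increments=[[-1, 0, 0, 0.03, 0, 0, 0], [-1, 0, 0, 0.02, 0, 0, 0], [-1, 0, 0, 0.015, 0, 0, 0], [-1, 0, 0, 0.005, 0, 0, 0], [-1, 0, 0, 0, 0, 0, 0]])

```text
time: 35.9
tcp_pos: [0.4348, 0.2274, 0.0158]
tool_rot: [[-0.09, 0.996, -0.001], [0.996, 0.09, -0.0], [-0.0, -0.001, -1.0]]
contact_force: [0.6, 0.1, 0.2]
width: 0.0852
```

>>> play_rows(increments=[[-1, 0, 0, 0.005, 0, 0, 0], [-1, 0, 0, 0, 0, 0, 0], [-1, 0, 0, 0.003, 0, 0, 0], [-1, 0, 0, 0, 0, 0, 0], [-1, 0, 0, 0, 0, 0, 0]])

```text
time: 36.4
tcp_pos: [0.4352, 0.2275, 0.0082]
tool_rot: [[-0.09, 0.996, 0.0], [0.996, 0.09, 0.0], [0.0, 0.0, -1.0]]
contact_force: [-0.7, 0.5, -1.1]
width: 0.085
```

>>> play_rows(increments=[[-1, 0, 0, 0.002, 0, 0, 0], [0.2, 0, 0, 0, 0, 0, 0], [1, 0, 0, 0, 0, 0, 0], [1, 0, 0, 0, 0, 0, 0], [1, 0, 0, 0, 0, 0, 0]])

```text
time: 36.9
tcp_pos: [0.436, 0.2277, 0.0065]
tool_rot: [[-0.09, 0.996, 0.002], [0.996, 0.09, 0.0], [0.0, 0.002, -1.0]]
contact_force: [1.6, -0.4, 2.5]
width: 0.0551
```

>>> play_rows(increments=[[1, 0, 0, 0, 0, 0, 0], [1, 0, 0, 0, 0, 0, 0], [1, 0, 0, -0.01, 0, 0, 0], [1, 0, 0, -0.03, 0, 0, 0], [1, 0, 0, -0.03, 0, 0, 0]])

```text
time: 37.4
tcp_pos: [0.4319, 0.2264, 0.075]
tool_rot: [[-0.09, 0.996, -0.006], [0.996, 0.09, -0.002], [-0.002, -0.006, -1.0]]
contact_force: [0.6, 0.9, -3.4]
width: 0.0552
```

>>> play_rows(increments=[[1, 0, 0, -0.03, 0, 0, 0], [1, 0, 0, -0.02, 0, 0, 0], [1, 0, 0, 0, 0, 0, 0], [1, 0, 0, 0, 0, 0, 0], [1, 0, 0, 0, 0, 0, 0]])

```text
time: 37.9
tcp_pos: [0.4329, 0.2266, 0.1239]
tool_rot: [[-0.09, 0.996, -0.004], [0.996, 0.09, -0.002], [-0.001, -0.005, -1.0]]
contact_force: [0.5, -0.4, -3.4]
width: 0.0555
```

```bash
python3 - <<'E'
from h import *
go(U(-.05,-.092,.12),1.711)
w=save('wrist','w18.png')
E
```

```text
t 37.9 tcp [0.4329 0.2266 0.1239] yaw 1.6608 w 0.0555 F [ 0.5 -0.4 -3.4] tilt [-0.0044 -0.0017 -1.    ]
 shift [-0.3742  0.045   0.0042] turn -0.0502
```

View pics/w18.png

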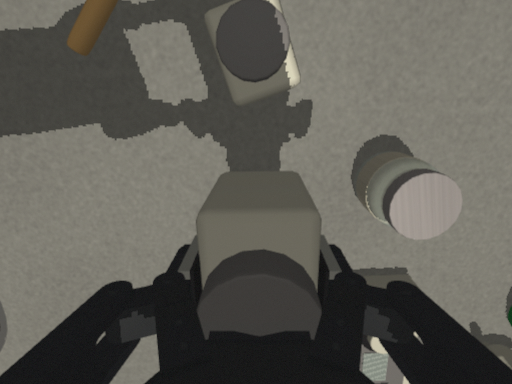

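>>> play_rows(increments=[[1, 0, 0, 0, 0, 0, -0.05], [1, -0.02, 0, 0, 0, 0, 0], [1, -0.03, 0, 0, 0, 0, 0], [1, -0.035, 0, 0, 0, 0, 0], [1, -0.035, 0, 0, 0, 0, 0]])

```text
time: 38.45
tcp_pos: [0.4504, 0.1075, 0.1243]
tool_rot: [[-0.141, 0.99, -0.003], [0.99, 0.141, -0.0], [-0.0, -0.003, -1.0]]
contact_force: [0.9, 0.3, -3.5]
width: 0.0554
```

```bash
python3 - <<'E'
from h import *
go(U(-.05,-.092,.12),1.711)
E
```

```text
t 38.45 tcp [0.4504 0.1075 0.1243] yaw 1.7119 w 0.0554 F [ 0.9  0.3 -3.5] tilt [-3.3e-03 -5.0e-04 -1.0e+00]
 shift [-0.2557  0.0252  0.0043] turn 0.0009
```

>>> play_rows(increments=[[1, -0.04, 0.005, 0, 0, 0, 0], [1, -0.04, 0.005, 0, 0, 0, 0], [1, -0.04, 0.005, 0, 0, 0, 0], [1, -0.04, 0.005, 0, 0, 0, 0], [1, -0.04, 0.005, 0, 0, 0, 0]])

```text
time: 38.95
tcp_pos: [0.5033, -0.0872, 0.1243]
tool_rot: [[-0.139, 0.99, -0.003], [0.99, 0.139, 0.001], [0.002, -0.003, -1.0]]
contact_force: [0.4, 0.0, -3.4]
width: 0.0556
```

>>> play_rows(increments=[[1, -0.03, 0, 0, 0, 0, 0], [1, -0.02, 0, 0, 0, 0, 0], [1, 0, 0, 0.03, 0, 0, 0], [1, 0, 0, 0.03, 0, 0, 0], [1, 0, 0, 0, 0, 0, 0]])

```text
time: 39.45
tcp_pos: [0.5052, -0.1336, 0.0601]
tool_rot: [[-0.139, 0.99, -0.013], [0.99, 0.139, 0.005], [0.007, -0.012, -1.0]]
contact_force: [-1.1, 0.1, -3.6]
width: 0.0553
```

>>> play_rows(increments=[[1, 0, 0, 0, 0, 0, 0], [1, 0, 0, 0, 0, 0, 0], [1, 0, 0, 0, 0, 0, 0], [1, 0, 0, 0, 0, 0, 0], [1, 0, 0, 0, 0, 0, 0]])

```text
time: 39.95
tcp_pos: [0.5122, -0.1356, 0.0671]
tool_rot: [[-0.14, 0.99, 0.002], [0.99, 0.14, -0.001], [-0.001, 0.002, -1.0]]
contact_force: [-0.3, 0.7, -3.4]
width: 0.0555
```

```bash
python3 - <<'E'
from h import *
go(U(-.05,-.092,.0195),1.711)
s=bot.observe()
w=save('wrist','w19.png');d=save('scene','s13.png')
for q in ['bay_left','bay_mid','bay_right']:
  for r in bot.pinpoint(q,'wrist')[:2]: print(q,r['pixel'],round(r['conf'],2),inU(onz(w,r['pixel'],0.012,s)).round(3))
c=cv2.resize(d['img'][160:270,170:280],(384,384),interpolation=cv2.INTER_CUBIC)
cv2.imwrite('pics/s13c.png',cv2.resize(np.hstack([c,w['img']]),None,fx=.89,fy=.89)[...,::-1])
E
```

```text
t 39.95 tcp [ 0.5122 -0.1356  0.0671] yaw 1.7111 w 0.0555 F [-0.3  0.7 -3.4] tilt [ 1.8e-03 -6.0e-04 -1.0e+00]
 shift [-0.0063 -0.0019  0.0476] turn 0.0001
bay_mid [261.5, 91.2] 0.95 [-0.048  0.002  0.012]
```

View pics/s13c.png

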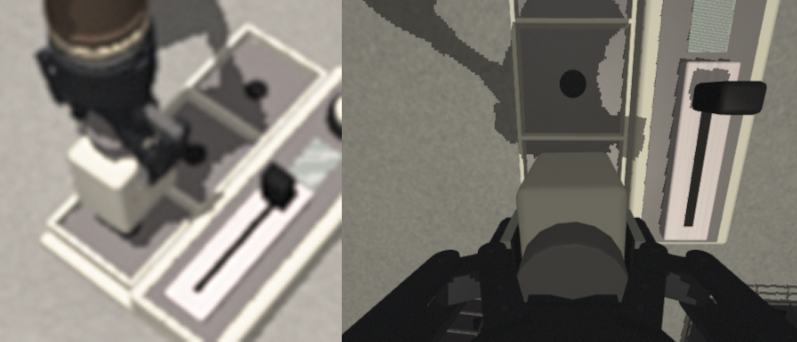

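>>> play_rows(increments=[[1, -0.006, -0.002, 0, 0, 0, 0], [1, 0, 0, 0.02, 0, 0, 0], [1, 0, 0, 0.018, 0, 0, 0], [1, 0, 0, 0, 0, 0, 0], [1, 0, 0, 0, 0, 0, 0]])

```text
time: 40.7
tcp_pos: [0.5099, -0.1418, 0.0278]
tool_rot: [[-0.139, 0.99, -0.001], [0.99, 0.139, 0.0], [0.001, -0.001, -1.0]]
contact_force: [-0.3, -0.5, -3.0]
width: 0.0551
```

>>> play_rows(increments=[[1, 0, 0, 0.004, 0, 0, 0], [1, 0, 0, 0, 0, 0, 0], [1, 0, 0, 0.003, 0, 0, 0], [1, 0, 0, 0, 0, 0, 0], [1, 0, 0, 0, 0, 0, 0]])

```text
time: 41.2
tcp_pos: [0.5103, -0.1417, 0.0211]
tool_rot: [[-0.14, 0.99, 0.0], [0.99, 0.14, -0.0], [-0.0, 0.0, -1.0]]
contact_force: [-0.8, -0.4, -3.8]
width: 0.055
```

```bash
python3 - <<'E'
from h import *
go(U(-.05,-.092,.0185),1.711)
E
```

```text
t 41.2 tcp [ 0.5103 -0.1417  0.0211] yaw 1.7109 w 0.055 F [-0.8 -0.4 -3.8] tilt [ 0.e+00 -1.e-04 -1.e+00]
 shift [-0.0006  0.0009  0.0026] turn -0.0001
```

>>> play_rows(increments=[[1, 0, 0, 0.002, 0, 0, 0], [1, 0, 0, 0.001, 0, 0, 0], [1, 0, 0, 0, 0, 0, 0], [1, 0, 0, 0, 0, 0, 0], [1, 0, 0, 0, 0, 0, 0]])

```text
time: 41.7
tcp_pos: [0.5105, -0.1417, 0.0185]
tool_rot: [[-0.14, 0.99, 0.0], [0.99, 0.14, -0.0], [-0.0, 0.0, -1.0]]
contact_force: [-0.5, 0.7, 1.9]
width: 0.0552
```

>>> play_rows(increments=[[0, 0, 0, 0, 0, 0, 0], [-0.5, 0, 0, 0, 0, 0, 0], [-1, 0, 0, 0, 0, 0, 0], [-1, 0, 0, 0, 0, 0, 0], [-1, 0, 0, 0, 0, 0, 0]])

```text
time: 42.2
tcp_pos: [0.5105, -0.1417, 0.018]
tool_rot: [[-0.14, 0.99, 0.0], [0.99, 0.14, -0.0], [-0.0, 0.0, -1.0]]
contact_force: [0.4, -0.4, -0.2]
width: 0.0853
```

>>> play_rows(increments=[[-1, 0, 0, -0.02, 0, 0, 0], [-1, 0, 0, -0.03, 0, 0, 0], [-1, 0, 0, -0.04, 0, 0, 0], [1, 0, 0, -0.03, 0, 0, 0], [1, 0, 0, 0, 0, 0, 0]])

```text
time: 42.7
tcp_pos: [0.5147, -0.1432, 0.1434]
tool_rot: [[-0.14, 0.99, 0.01], [0.99, 0.14, -0.004], [-0.005, 0.01, -1.0]]
contact_force: [0.6, -0.3, 1.0]
width: 0.0589
```

>>> play_rows(increments=[[1, 0, 0, 0, 0, 0, 0], [1, 0, 0, 0, 0, 0, 0], [1, 0, 0, 0, 0, 0, 0], [1, 0, 0, 0, 0, 0, 0], [1, 0, 0, 0, 0, 0, 0]])

```text
time: 43.2
tcp_pos: [0.5097, -0.1414, 0.137]
tool_rot: [[-0.14, 0.99, -0.002], [0.99, 0.14, 0.001], [0.001, -0.002, -1.0]]
contact_force: [-0.4, 0.5, -0.3]
width: 0.0
```

```bash
python3 - <<'E'
from h import *
go(U(-.05,-.092,.08),1.711)
s=bot.observe()
w=save('wrist','w20.png');d=save('scene','s14.png')
for r in bot.pinpoint('cart_a','wrist')[:2]: print(r['pixel'],round(r['conf'],2),inU(onz(w,r['pixel'],0.012,s)).round(3))
c=cv2.resize(d['img'][160:270,170:280],(384,384),interpolation=cv2.INTER_CUBIC)
cv2.imwrite('pics/s14c.png',cv2.resize(np.hstack([c,w['img']]),None,fx=.89,fy=.89)[...,::-1])
E
```

```text
t 43.2 tcp [ 0.5097 -0.1414  0.137 ] yaw 1.7108 w 0.0 F [-0.4  0.5 -0.3] tilt [-1.8e-03  7.0e-04 -1.0e+00]
 shift [-0.0009  0.0016  0.057 ] turn -0.0002
[261.9, 175.1] 0.87 [-0.05  -0.091  0.012]
```

View pics/s14c.png

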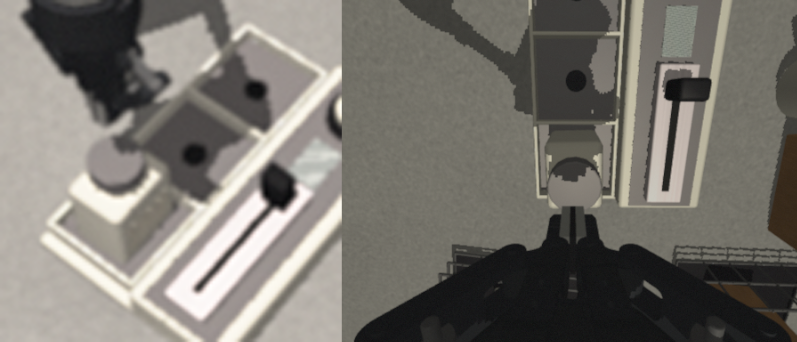

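>>> play_rows(increments=[[1, 0, 0.001, 0.03, 0, 0, 0], [1, 0, 0, 0.022, 0, 0, 0], [1, 0, 0, 0, 0, 0, 0], [1, 0, 0, 0, 0, 0, 0], [1, 0, 0, 0, 0, 0, 0]])

```text
time: 43.85
tcp_pos: [0.5126, -0.142, 0.0874]
tool_rot: [[-0.14, 0.99, 0.002], [0.99, 0.14, -0.001], [-0.001, 0.002, -1.0]]
contact_force: [-0.4, -0.4, 0.5]
width: -0.0002
```

>>> play_rows(increments=[[1, 0, 0, 0.004, 0, 0, 0], [1, 0, 0, 0.004, 0, 0, 0], [1, 0, 0, 0, 0, 0, 0], [1, 0, 0, 0, 0, 0, 0], [1, 0, 0, 0, 0, 0, 0]])

```text
time: 44.35
tcp_pos: [0.512, -0.1418, 0.0786]
tool_rot: [[-0.14, 0.99, 0.001], [0.99, 0.14, -0.001], [-0.001, 0.001, -1.0]]
contact_force: [1.1, -1.4, 2.3]
width: 0.0003
```

>>> play_rows(increments=[[1, 0, 0, 0.003, 0, 0, 0], [1, 0, 0, 0.003, 0, 0, 0], [1, 0, 0, 0, 0, 0, 0], [1, 0, 0, 0, 0, 0, 0], [1, 0, 0, 0, 0, 0, 0]])

```text
time: 44.85
tcp_pos: [0.5119, -0.1418, 0.0722]
tool_rot: [[-0.14, 0.99, 0.001], [0.99, 0.14, -0.001], [-0.001, 0.001, -1.0]]
contact_force: [2.5, -0.6, 2.6]
width: -0.0001
```

>>> play_rows(increments=[[1, 0, 0, 0.002, 0, 0, 0], [1, 0, 0, 0.002, 0, 0, 0], [1, 0, 0, 0, 0, 0, 0], [1, 0, 0, 0, 0, 0, 0], [1, 0, 0, 0, 0, 0, 0]])

```text
time: 45.35
tcp_pos: [0.5121, -0.1418, 0.0702]
tool_rot: [[-0.14, 0.99, 0.001], [0.99, 0.14, -0.0], [-0.001, 0.001, -1.0]]
contact_force: [-2.4, -0.2, 14.5]
width: 0.0006
```

>>> play_rows(increments=[[1, 0, 0, 0.002, 0, 0, 0], [1, 0, 0, 0.001, 0, 0, 0], [1, 0, 0, 0, 0, 0, 0], [1, 0, 0, 0, 0, 0, 0], [1, 0, 0, 0, 0, 0, 0]])

```text
time: 45.85
tcp_pos: [0.5124, -0.1419, 0.0701]
tool_rot: [[-0.14, 0.99, 0.001], [0.99, 0.14, -0.0], [-0.0, 0.001, -1.0]]
contact_force: [-7.5, 3.0, 29.9]
width: -0.0001
```

>>> play_rows(increments=[[1, 0, 0, -0.03, 0, 0, 0], [1, 0, 0, -0.05, 0, 0, 0], [-1, 0, 0, -0.05, 0, 0, 0], [-1, 0.03, -0.01, -0.02, 0, 0, 0], [-1, 0.04, -0.015, 0, 0, 0, 0]])

```text
time: 46.35
tcp_pos: [0.4791, -0.0764, 0.2187]
tool_rot: [[-0.137, 0.991, 0.006], [0.991, 0.137, -0.001], [-0.002, 0.006, -1.0]]
contact_force: [0.3, 0.5, -0.6]
width: 0.0432
```

```bash
python3 - <<'E'
from h import *
go([.42,.26,.23],1.711)
E
```

```text
t 46.35 tcp [ 0.4791 -0.0764  0.2187] yaw 1.7081 w 0.0432 F [ 0.3  0.5 -0.6] tilt [ 0.0064 -0.0015 -1.    ]
 shift [ 0.3413 -0.0124 -0.0122] turn -0.0029
```

>>> play_rows(increments=[[-1, 0.035, 0, 0, 0, 0, -0.05], [-1, 0.035, 0, 0, 0, 0, -0.05], [-1, 0.035, 0, 0, 0, 0, -0.05], [-1, 0.035, 0, 0, 0, 0, -0.05], [-1, 0.035, 0, 0, 0, 0, 0]])

```text
time: 46.85
tcp_pos: [0.4329, 0.095, 0.2136]
tool_rot: [[-0.334, 0.943, -0.004], [0.943, 0.334, -0.0], [0.001, -0.004, -1.0]]
contact_force: [0.9, 0.6, -0.6]
width: 0.0856
```

```bash
python3 - <<'E'
from h import *
go([.42,.26,.23],1.911)
E
```

```text
t 46.85 tcp [0.4329 0.095  0.2136] yaw 1.9114 w 0.0856 F [ 0.9  0.6 -0.6] tilt [-4.1e-03 -2.0e-04 -1.0e+00]
 shift [ 0.1598  0.0429 -0.0164] turn 0.0004
```

>>> play_rows(increments=[[-1, 0.04, 0.01, 0, 0, 0, 0], [-1, 0.04, 0.01, 0, 0, 0, 0], [-1, 0.04, 0.01, 0, 0, 0, 0], [-1, 0.04, 0.01, 0, 0, 0, 0], [-1, 0, 0, 0, 0, 0, 0]])

```text
time: 47.35
tcp_pos: [0.4173, 0.2616, 0.2137]
tool_rot: [[-0.338, 0.941, -0.004], [0.941, 0.338, 0.001], [0.002, -0.003, -1.0]]
contact_force: [-0.4, -0.5, -1.2]
width: 0.0856
```

```bash
python3 - <<'E'
from h import *
go(None)
s=bot.observe()
w=save('wrist','w21.png');d=save('scene','s15.png')
for r in bot.pinpoint('cart_a','wrist')[:3]: print(r['pixel'],round(r['conf'],2),onz(w,r['pixel'],0.0,s).round(3))
cv2.imwrite('pics/w21c.png',cv2.resize(w['img'][0:200,150:400],None,fx=3,fy=3,interpolation=cv2.INTER_CUBIC)[...,::-1])
E
```

```text
t 47.35 tcp [0.4173 0.2616 0.2137] yaw 1.916 w 0.0856 F [-0.4 -0.5 -1.2] tilt [-3.7e-03  6.0e-04 -1.0e+00]
[282.6, 109.3] 0.73 [0.421 0.338 0.   ]
```

View pics/w21c.png

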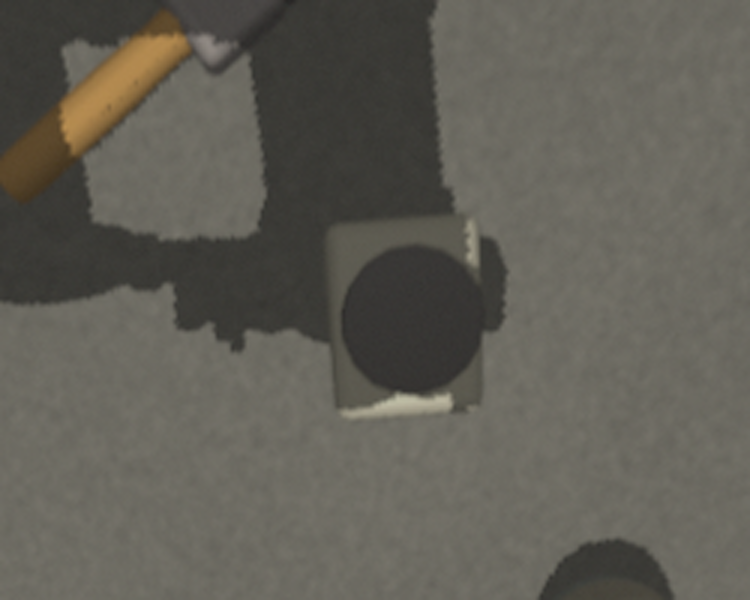

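View pics/s15.png

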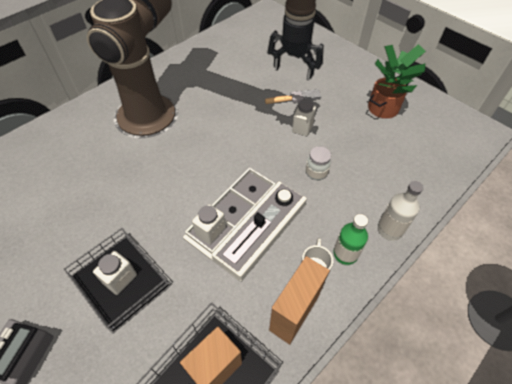

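```bash
cat > c.py <<'E'
from h import *
import sys
def corners(pts,lid,f,z=.08,zl=.108):
    s=bot.observe(); w=bot.get_image('wrist')
    P=[onz(w,f(p),z,s)[:2] for p in pts]
    print('c',np.mean(P,0).round(4),'lid',onz(w,f(lid),zl,s).round(4))
    for i in range(4):
        e=P[(i+1)%4]-P[i]; print(np.linalg.norm(e).round(4),np.arctan2(e[1],e[0]).round(3))
E
python3 - <<'E'
from c import *
corners([(327,227),(475,215),(482,408),(337,417)],(413,319),lambda p:(p[0]/3+150,p[1]/3))
go([.42,.34,.09],1.571+.37)
E
```

```text
c [0.4181 0.3364] lid [0.4181 0.3371 0.108 ]
0.0518 0.415
0.0668 -1.138
0.0542 -2.739
0.0661 1.968
t 47.55 tcp [0.4187 0.2568 0.214 ] yaw 1.9104 w 0.0852 F [ 0.1 -0.3  0.5] tilt [-0.0025 -0.0018 -1.    ]
 shift [0.0782 0.0293 0.1238] turn -0.0306
```

>>> play_rows(increments=[[-1, 0, 0, 0, 0, 0, -0.07], [-1, 0, 0, 0, 0, 0, 0], [-1, 0, 0, 0, 0, 0, 0], [-1, 0, 0, 0, 0, 0, 0], [-1, 0, 0, 0, 0, 0, 0]])

```text
time: 48.05
tcp_pos: [0.4198, 0.2576, 0.215]
tool_rot: [[-0.397, 0.918, -0.0], [0.918, 0.397, -0.0], [-0.0, -0.0, -1.0]]
contact_force: [0.2, -0.2, 0.1]
width: 0.0854
```

```bash
python3 - <<'E'
from h import *
go([.4181,.3367,.09],1.981)
E
```

```text
t 48.05 tcp [0.4198 0.2576 0.215 ] yaw 1.9795 w 0.0854 F [ 0.2 -0.2  0.1] tilt [-0. -0. -1.]
 shift [0.0732 0.0299 0.125 ] turn -0.0015
```

>>> play_rows(increments=[[-1, 0.037, 0.015, 0, 0, 0, 0], [-1, 0.036, 0.015, 0.005, 0, 0, 0], [-1, 0, 0, 0.04, 0, 0, 0], [-1, 0, 0, 0.04, 0, 0, 0], [-1, 0, 0, 0.04, 0, 0, 0]])

```text
time: 48.55
tcp_pos: [0.4183, 0.3376, 0.0891]
tool_rot: [[-0.399, 0.917, 0.001], [0.917, 0.399, 0.001], [0.0, 0.002, -1.0]]
contact_force: [0.6, 0.1, -0.8]
width: 0.0854
```

>>> play_rows(increments=[[-1, 0, 0, 0, 0, 0, 0], [-1, 0, 0, 0, 0, 0, 0], [-1, 0, 0, 0, 0, 0, 0], [-1, 0, 0, 0, 0, 0, 0], [-1, 0, 0, 0, 0, 0, 0]])

```text
time: 49.05
tcp_pos: [0.4196, 0.3379, 0.0923]
tool_rot: [[-0.398, 0.917, 0.003], [0.917, 0.398, 0.002], [0.001, 0.004, -1.0]]
contact_force: [-0.6, 0.2, -0.3]
width: 0.0855
```

```bash
python3 - <<'E'
from h import *
go([.4181,.3367,0.006],1.981)
w=save('wrist','w22.png')
E
```

```text
t 49.05 tcp [0.4196 0.3379 0.0923] yaw 1.9806 w 0.0855 F [-0.6  0.2 -0.3] tilt [ 0.0035  0.0024 -1.    ]
 shift [-0.0006 -0.0022  0.0863] turn -0.0004
```

View pics/w22.png

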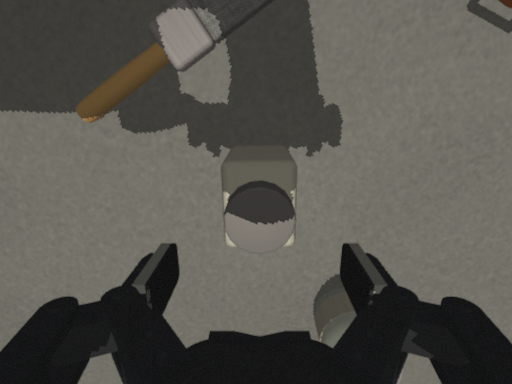

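>>> play_rows(increments=[[-1, 0, -0.001, 0.03, 0, 0, 0], [-1, 0, 0, 0.02, 0, 0, 0], [-1, 0, 0, 0.015, 0, 0, 0], [-1, 0, 0, 0.006, 0, 0, 0], [-1, 0, 0, 0, 0, 0, 0]])

```text
time: 49.6
tcp_pos: [0.4168, 0.3363, 0.0185]
tool_rot: [[-0.399, 0.917, -0.001], [0.917, 0.399, -0.001], [-0.0, -0.001, -1.0]]
contact_force: [-0.3, -0.6, -0.7]
width: 0.0851
```

>>> play_rows(increments=[[-1, 0, 0, 0.005, 0, 0, 0], [-1, 0, 0, 0, 0, 0, 0], [-1, 0, 0, 0.003, 0, 0, 0], [-1, 0, 0, 0, 0, 0, 0], [-1, 0, 0, 0, 0, 0, 0]])

```text
time: 50.1
tcp_pos: [0.4172, 0.3366, 0.0112]
tool_rot: [[-0.399, 0.917, 0.0], [0.917, 0.399, 0.0], [0.0, 0.0, -1.0]]
contact_force: [-0.2, 0.2, 0.1]
width: 0.0855
```

>>> play_rows(increments=[[-1, 0, 0, 0.005, 0, 0, 0], [-1, 0, 0, 0, 0, 0, 0], [0.2, 0, 0, 0, 0, 0, 0], [1, 0, 0, 0, 0, 0, 0], [1, 0, 0, 0, 0, 0, 0]])

```text
time: 50.6
tcp_pos: [0.4183, 0.3372, 0.0067]
tool_rot: [[-0.399, 0.917, 0.002], [0.917, 0.399, 0.001], [0.0, 0.002, -1.0]]
contact_force: [1.4, -0.1, -0.2]
width: 0.0554
```

>>> play_rows(increments=[[1, 0, 0, 0, 0, 0, 0], [1, 0, 0, 0, 0, 0, 0], [1, 0, 0, 0, 0, 0, 0], [1, 0, 0, 0, 0, 0, 0], [1, 0, 0, -0.01, 0, 0, 0]])

```text
time: 51.1
tcp_pos: [0.4143, 0.3347, 0.0143]
tool_rot: [[-0.398, 0.917, -0.006], [0.917, 0.398, -0.004], [-0.001, -0.007, -1.0]]
contact_force: [-1.1, 0.3, -3.9]
width: 0.0552
```

>>> play_rows(increments=[[1, 0, 0, -0.03, 0, 0, 0], [1, 0, 0, -0.04, 0, 0, 0], [1, 0, 0, -0.04, 0, 0, 0], [1, 0, 0, 0, 0, 0, 0], [1, 0, 0, 0, 0, 0, 0]])

```text
time: 51.6
tcp_pos: [0.416, 0.336, 0.1259]
tool_rot: [[-0.399, 0.917, -0.001], [0.917, 0.399, -0.001], [-0.0, -0.002, -1.0]]
contact_force: [-0.5, -0.7, -3.8]
width: 0.0551
```

```bash
python3 - <<'E'
from h import *
go(U(-.05,.092,.12),1.711)
w=save('wrist','w23.png')
E
```

```text
t 51.6 tcp [0.416  0.336  0.1259] yaw 1.9809 w 0.0551 F [-0.5 -0.7 -3.8] tilt [-1.5e-03 -8.0e-04 -1.0e+00]
 shift [-0.2991 -0.0541  0.0061] turn 0.2699
```

View pics/w23.png

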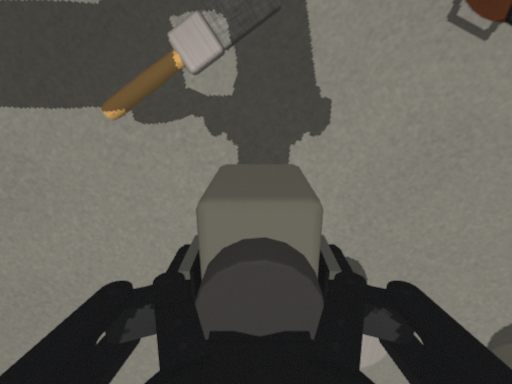

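>>> play_rows(increments=[[1, 0, 0, 0, 0, 0, 0.09], [1, 0, 0, 0, 0, 0, 0.09], [1, 0, 0, 0, 0, 0, 0.09], [1, 0, 0, 0, 0, 0, 0], [1, 0, 0, 0, 0, 0, 0]])

```text
time: 52.15
tcp_pos: [0.4152, 0.3353, 0.1236]
tool_rot: [[-0.141, 0.99, -0.004], [0.99, 0.141, -0.003], [-0.002, -0.005, -1.0]]
contact_force: [-0.1, -0.3, -2.8]
width: 0.0552
```

```bash
python3 - <<'E'
from h import *
go(U(-.05,.092,.12),1.711)
E
```

```text
t 52.15 tcp [0.4152 0.3353 0.1236] yaw 1.7127 w 0.0552 F [-0.1 -0.3 -2.8] tilt [-0.0044 -0.0029 -1.    ]
 shift [-0.3021  0.028   0.0042] turn 0.0017
```

>>> play_rows(increments=[[1, -0.02, 0.002, 0, 0, 0, 0], [1, -0.035, 0.003, 0, 0, 0, 0], [1, -0.035, 0.003, 0, 0, 0, 0], [1, -0.035, 0.003, 0, 0, 0, 0], [1, -0.035, 0.003, 0, 0, 0, 0]])

```text
time: 52.65
tcp_pos: [0.4525, 0.1786, 0.1251]
tool_rot: [[-0.142, 0.99, -0.002], [0.99, 0.142, -0.001], [-0.0, -0.002, -1.0]]
contact_force: [0.5, -1.7, -4.0]
width: 0.055
```

>>> play_rows(increments=[[1, -0.035, 0.003, 0, 0, 0, 0], [1, -0.035, 0.003, 0, 0, 0, 0], [1, -0.035, 0.003, 0, 0, 0, 0], [1, -0.025, 0.003, 0, 0, 0, 0], [1, -0.012, 0.002, 0, 0, 0, 0]])

```text
time: 53.15
tcp_pos: [0.4867, 0.0395, 0.1253]
tool_rot: [[-0.138, 0.99, -0.001], [0.99, 0.138, -0.0], [-0.0, -0.001, -1.0]]
contact_force: [-0.3, 0.3, -3.3]
width: 0.0551
```

>>> play_rows(increments=[[1, 0, 0, 0.03, 0, 0, 0], [1, 0, 0, 0.03, 0, 0, 0], [1, 0, 0, 0, 0, 0, 0], [1, 0, 0, 0, 0, 0, 0], [1, 0, 0, 0, 0, 0, 0]])

```text
time: 53.65
tcp_pos: [0.4884, 0.0419, 0.0673]
tool_rot: [[-0.14, 0.99, 0.002], [0.99, 0.14, 0.0], [-0.0, 0.002, -1.0]]
contact_force: [0.6, 0.4, -4.0]
width: 0.0554
```

```bash
python3 - <<'E'
from h import *
go(U(-.05,.092,.0185),1.711)
w=save('wrist','w24.png');d=save('scene','s16.png')
c=cv2.resize(d['img'][150:260,190:300],(384,384),interpolation=cv2.INTER_CUBIC)
cv2.imwrite('pics/s16c.png',cv2.resize(np.hstack([c,w['img']]),None,fx=.89,fy=.89)[...,::-1])
E
```

```text
t 53.65 tcp [0.4884 0.0419 0.0673] yaw 1.7117 w 0.0554 F [ 0.6  0.4 -4. ] tilt [ 2.5e-03  1.0e-04 -1.0e+00]
 shift [-0.0013 -0.0031  0.0488] turn 0.0007
```

View pics/s16c.png

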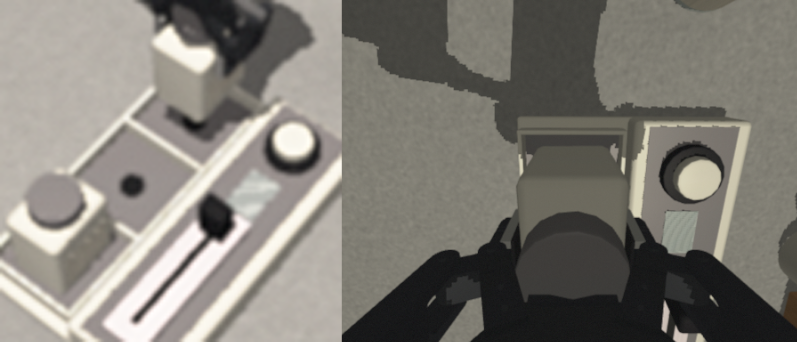

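>>> play_rows(increments=[[1, -0.001, -0.003, 0, 0, 0, 0], [1, 0, 0, 0.02, 0, 0, 0], [1, 0, 0, 0.018, 0, 0, 0], [1, 0, 0, 0, 0, 0, 0], [1, 0, 0, 0, 0, 0, 0]])

```text
time: 54.25
tcp_pos: [0.4842, 0.04, 0.0284]
tool_rot: [[-0.14, 0.99, -0.0], [0.99, 0.14, 0.0], [0.0, -0.0, -1.0]]
contact_force: [0.3, 0.2, -2.5]
width: 0.0554
```

>>> play_rows(increments=[[1, 0, 0, 0.004, 0, 0, 0], [1, 0, 0, 0, 0, 0, 0], [1, 0, 0, 0.003, 0, 0, 0], [1, 0, 0, 0, 0, 0, 0], [1, 0, 0, 0, 0, 0, 0]])

```text
time: 54.75
tcp_pos: [0.4842, 0.04, 0.0211]
tool_rot: [[-0.14, 0.99, -0.0], [0.99, 0.14, -0.0], [-0.0, -0.0, -1.0]]
contact_force: [0.3, -0.8, -4.1]
width: 0.0551
```

```bash
python3 - <<'E'
from h import *
go(U(-.05,.092,.0185),1.711)
E
```

```text
t 54.75 tcp [0.4842 0.04   0.0211] yaw 1.7108 w 0.0551 F [ 0.3 -0.8 -4.1] tilt [-0. -0. -1.]
 shift [-0.0001  0.0015  0.0026] turn -0.0002
```

>>> play_rows(increments=[[1, 0, 0, 0.002, 0, 0, 0], [1, 0, 0, 0.001, 0, 0, 0], [1, 0, 0, 0, 0, 0, 0], [1, 0, 0, 0, 0, 0, 0], [1, 0, 0, 0, 0, 0, 0]])

```text
time: 55.25
tcp_pos: [0.4845, 0.04, 0.0186]
tool_rot: [[-0.14, 0.99, 0.0], [0.99, 0.14, -0.0], [-0.0, 0.0, -1.0]]
contact_force: [-0.9, -0.4, 4.7]
width: 0.0552
```

>>> play_rows(increments=[[0, 0, 0, 0, 0, 0, 0], [-0.5, 0, 0, 0, 0, 0, 0], [-1, 0, 0, 0, 0, 0, 0], [-1, 0, 0, 0, 0, 0, 0], [-1, 0, 0, 0, 0, 0, 0]])

```text
time: 55.75
tcp_pos: [0.4843, 0.04, 0.0179]
tool_rot: [[-0.14, 0.99, 0.0], [0.99, 0.14, 0.0], [0.0, 0.0, -1.0]]
contact_force: [0.5, -0.3, -0.4]
width: 0.0854
```

>>> play_rows(increments=[[-1, 0, 0, -0.02, 0, 0, 0], [-1, 0, 0, -0.03, 0, 0, 0], [-1, 0, 0, -0.04, 0, 0, 0], [1, 0, 0, -0.03, 0, 0, 0], [1, 0, 0, 0, 0, 0, 0]])

```text
time: 56.25
tcp_pos: [0.4888, 0.04, 0.143]
tool_rot: [[-0.14, 0.99, 0.011], [0.99, 0.14, -0.0], [-0.002, 0.011, -1.0]]
contact_force: [-0.1, 0.6, -0.3]
width: 0.0589
```

>>> play_rows(increments=[[1, 0, 0, 0, 0, 0, 0], [1, 0, 0, 0, 0, 0, 0], [1, 0, 0, 0, 0, 0, 0], [1, 0, 0, 0, 0, 0, 0], [1, 0, 0, 0, 0, 0, 0]])

```text
time: 56.75
tcp_pos: [0.4835, 0.04, 0.137]
tool_rot: [[-0.14, 0.99, -0.002], [0.99, 0.14, 0.0], [0.0, -0.002, -1.0]]
contact_force: [-0.6, 0.3, 0.3]
width: 0.0001
```

```bash
python3 - <<'E'
from h import *
go(U(-.05,.092,.085),1.711)
s=bot.observe()
w=save('wrist','w25.png');d=save('scene','s17.png')
for r in bot.pinpoint('cart_a','wrist')[:2]: print(r['pixel'],round(r['conf'],2),inU(onz(w,r['pixel'],0.012,s)).round(3))
c=cv2.resize(d['img'][150:260,190:300],(384,384),interpolation=cv2.INTER_CUBIC)
cv2.imwrite('pics/s17c.png',cv2.resize(np.hstack([c,w['img']]),None,fx=.89,fy=.89)[...,::-1])
E
```

```text
t 56.75 tcp [0.4835 0.04   0.137 ] yaw 1.7108 w 0.0001 F [-0.6  0.3  0.3] tilt [-0.0019  0.     -1.    ]
 shift [-0.0002  0.0023  0.052 ] turn -0.0002
[261.3, 175.3] 0.65 [-0.051  0.092  0.012]
[260.5, 308.7] 0.64 [-0.052 -0.092  0.012]
```

View pics/s17c.png

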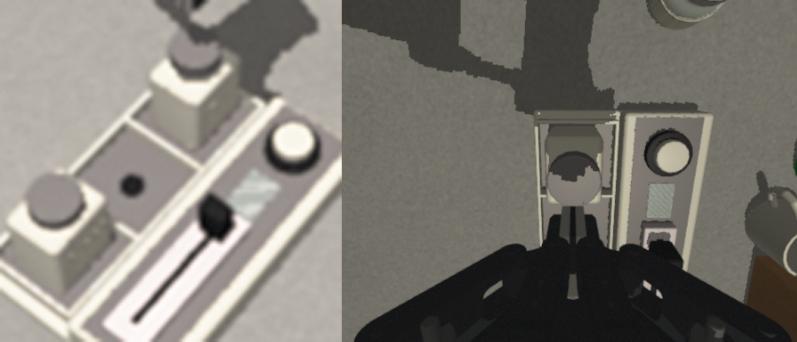

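>>> play_rows(increments=[[1, 0, 0.001, 0.03, 0, 0, 0], [1, 0, 0, 0.022, 0, 0, 0], [1, 0, 0, 0, 0, 0, 0], [1, 0, 0, 0, 0, 0, 0], [1, 0, 0, 0, 0, 0, 0]])

```text
time: 57.4
tcp_pos: [0.4865, 0.0401, 0.0873]
tool_rot: [[-0.14, 0.99, 0.002], [0.99, 0.14, 0.0], [-0.0, 0.002, -1.0]]
contact_force: [-0.9, -0.0, -0.6]
width: -0.0004
```

>>> play_rows(increments=[[1, 0, 0, 0.004, 0, 0, 0], [1, 0, 0, 0.004, 0, 0, 0], [1, 0, 0, 0, 0, 0, 0], [1, 0, 0, 0, 0, 0, 0], [1, 0, 0, 0, 0, 0, 0]])

```text
time: 57.9
tcp_pos: [0.4857, 0.0401, 0.0784]
tool_rot: [[-0.14, 0.99, 0.001], [0.99, 0.14, -0.0], [-0.0, 0.001, -1.0]]
contact_force: [1.3, 0.1, 1.4]
width: 0.0001
```

>>> play_rows(increments=[[1, 0, 0, 0.003, 0, 0, 0], [1, 0, 0, 0.003, 0, 0, 0], [1, 0, 0, 0, 0, 0, 0], [1, 0, 0, 0, 0, 0, 0], [1, 0, 0, 0, 0, 0, 0]])

```text
time: 58.4
tcp_pos: [0.4856, 0.0401, 0.0721]
tool_rot: [[-0.14, 0.99, 0.001], [0.99, 0.14, -0.0], [-0.0, 0.001, -1.0]]
contact_force: [1.7, -0.7, 2.3]
width: -0.0003
```

>>> play_rows(increments=[[1, 0, 0, 0.002, 0, 0, 0], [1, 0, 0, 0.002, 0, 0, 0], [1, 0, 0, 0, 0, 0, 0], [1, 0, 0, 0, 0, 0, 0], [1, 0, 0, 0, 0, 0, 0]])

```text
time: 58.9
tcp_pos: [0.4859, 0.0401, 0.0702]
tool_rot: [[-0.14, 0.99, 0.001], [0.99, 0.14, -0.0], [-0.0, 0.001, -1.0]]
contact_force: [-3.0, 0.2, 16.6]
width: 0.0001
```

>>> play_rows(increments=[[1, 0, 0, 0.002, 0, 0, 0], [1, 0, 0, 0.001, 0, 0, 0], [1, 0, 0, 0, 0, 0, 0], [1, 0, 0, 0, 0, 0, 0], [1, 0, 0, 0, 0, 0, 0]])

```text
time: 59.4
tcp_pos: [0.4867, 0.0401, 0.0701]
tool_rot: [[-0.14, 0.99, 0.001], [0.99, 0.14, -0.0], [-0.0, 0.001, -1.0]]
contact_force: [-9.8, -0.3, 34.2]
width: 0.0
```

>>> play_rows(increments=[[1, 0, 0, -0.03, 0, 0, 0], [1, 0, 0, -0.04, 0, 0, 0], [1, 0, 0, -0.04, 0, 0, 0], [1, 0, 0, 0, 0, 0, 0], [1, 0, 0, 0, 0, 0, 0]])

```text
time: 59.9
tcp_pos: [0.4848, 0.0402, 0.1752]
tool_rot: [[-0.14, 0.99, 0.0], [0.99, 0.14, 0.0], [0.0, 0.0, -1.0]]
contact_force: [-0.4, -0.3, -0.3]
width: 0.0002
```

```bash
python3 - <<'E'
from h import *
go(U(.053,.03,.12),1.711)
d=save('scene','s18.png');t=save('top','t4.png')
for c,im in [('scene',d),('top',t)]:
  for r in bot.pinpoint('cart_a',c): print(c,r['pixel'],round(r['conf'],2),inU(onz(im,r['pixel'],.012)).round(3))
cv2.imwrite('pics/s18c.png',cv2.resize(d['img'][90:310,60:360],None,fx=2.6,fy=2.6,interpolation=cv2.INTER_CUBIC)[...,::-1])
E
```

```text
t 59.9 tcp [0.4848 0.0402 0.1752] yaw 1.7108 w 0.0002 F [-0.4 -0.3 -0.3] tilt [ 1.e-04  1.e-04 -1.e+00]
 shift [-0.0622  0.1038  0.0552] turn -0.0002
scene [208.9, 234.4] 0.97 [-0.047 -0.103  0.012]
scene [250.6, 185.6] 0.92 [-0.058  0.096  0.012]
top [294.4, 203.4] 0.96 [-0.05  -0.094  0.012]
top [371.6, 223.2] 0.51 [-0.145 -0.333  0.012]
```

View pics/s18c.png

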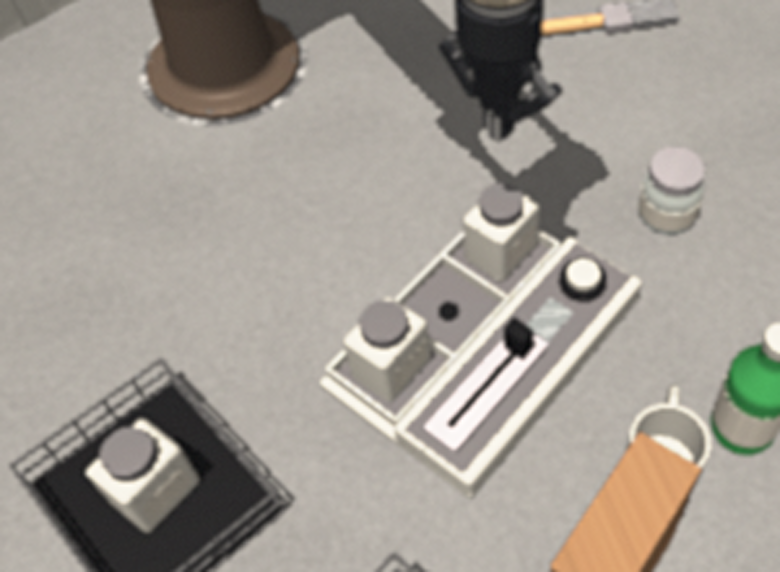

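>>> play_rows(increments=[[1, -0.021, 0.035, 0, 0, 0, 0], [1, -0.021, 0.035, 0, 0, 0, 0], [1, -0.02, 0.034, 0.02, 0, 0, 0], [1, 0, 0, 0.035, 0, 0, 0], [1, 0, 0, 0, 0, 0, 0]])

```text
time: 60.6
tcp_pos: [0.5912, -0.0068, 0.1128]
tool_rot: [[-0.139, 0.99, -0.015], [0.99, 0.139, 0.001], [0.003, -0.014, -1.0]]
contact_force: [-1.4, 1.2, -0.9]
width: -0.0003
```

>>> play_rows(increments=[[1, 0, 0, 0, 0, 0, 0], [1, 0, 0, 0, 0, 0, 0], [1, 0, 0, 0, 0, 0, 0], [1, 0, 0, 0, 0, 0, 0], [1, 0, 0, 0, 0, 0, 0]])

```text
time: 61.1
tcp_pos: [0.5974, -0.0066, 0.1214]
tool_rot: [[-0.14, 0.99, 0.002], [0.99, 0.14, -0.0], [-0.0, 0.002, -1.0]]
contact_force: [-0.0, 1.0, 0.6]
width: 0.0003
```

```bash
python3 - <<'E'
from h import *
go(U(.053,.03,.027),1.711)
s=bot.observe();print(inU(s['tcp_pos']))
w=save('wrist','w26.png');d=save('scene','s19.png')
for r in bot.pinpoint('start_top','wrist')[:2]: print(r['pixel'],round(r['conf'],2),inU(onz(w,r['pixel'],0.062,s)).round(3))
c=cv2.resize(d['img'][150:260,190:300],(384,384),interpolation=cv2.INTER_CUBIC)
cv2.imwrite('pics/s19c.png',cv2.resize(np.hstack([c,w['img']]),None,fx=.89,fy=.89)[...,::-1])
E
```

```text
t 61.1 tcp [ 0.5974 -0.0066  0.1214] yaw 1.7111 w 0.0003 F [-0.   1.   0.6] tilt [ 2.1e-03 -2.0e-04 -1.0e+00]
 shift [-0.0001 -0.0013  0.0943] turn 0.0001
[0.05410124 0.03016707 0.1213513 ]
[260.9, 107.2] 0.84 [0.054 0.105 0.062]
```

View pics/s19c.png

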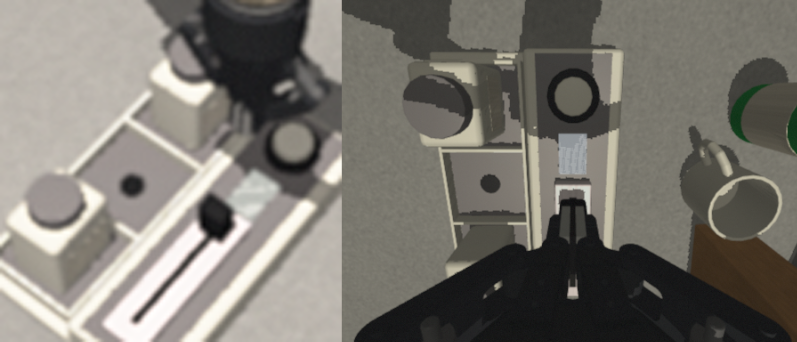

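>>> play_rows(increments=[[1, 0, -0.001, 0.03, 0, 0, 0], [1, 0, 0, 0.03, 0, 0, 0], [1, 0, 0, 0.02, 0, 0, 0], [1, 0, 0, 0.013, 0, 0, 0], [1, 0, 0, 0, 0, 0, 0]])

```text
time: 61.75
tcp_pos: [0.5938, -0.0067, 0.0249]
tool_rot: [[-0.139, 0.99, -0.004], [0.99, 0.139, 0.0], [0.001, -0.004, -1.0]]
contact_force: [-1.3, 1.1, -0.3]
width: -0.0002
```

>>> play_rows(increments=[[1, -0.01, 0, 0, 0, 0, 0], [1, -0.01, 0, 0, 0, 0, 0], [1, -0.015, 0, 0, 0, 0, 0], [1, -0.015, 0, 0, 0, 0, 0], [1, 0, 0, 0, 0, 0, 0]])

```text
time: 62.25
tcp_pos: [0.6041, -0.0593, 0.0281]
tool_rot: [[-0.137, 0.991, 0.002], [0.991, 0.137, -0.001], [-0.002, 0.002, -1.0]]
contact_force: [0.5, 0.5, -0.1]
width: 0.0002
```

>>> play_rows(increments=[[1, -0.015, 0, 0, 0, 0, 0], [1, -0.015, 0, 0, 0, 0, 0], [1, -0.015, 0, 0, 0, 0, 0], [1, -0.01, 0, 0, 0, 0, 0], [1, 0, 0, 0, 0, 0, 0]])

```text
time: 62.75
tcp_pos: [0.6106, -0.1131, 0.0268]
tool_rot: [[-0.138, 0.99, 0.0], [0.99, 0.138, -0.001], [-0.001, -0.0, -1.0]]
contact_force: [0.7, -0.1, -0.7]
width: 0.0001
```

```bash
python3 - <<'E'
from h import *
go(U(.053,-.09,.027),1.711)
E
```

```text
t 62.75 tcp [ 0.6106 -0.1131  0.0268] yaw 1.7093 w 0.0001 F [ 0.7 -0.1 -0.7] tilt [ 2.0e-04 -1.2e-03 -1.0e+00]
 shift [-0.0128  0.0007 -0.0002] turn -0.0017
```

>>> play_rows(increments=[[1, -0.006, 0, 0, 0, 0, 0], [1, -0.004, 0, 0, 0, 0, 0], [1, 0, 0, 0, 0, 0, 0], [1, 0, 0, 0, 0, 0, 0], [1, 0, 0, 0, 0, 0, 0]])

```text
time: 63.25
tcp_pos: [0.6121, -0.1208, 0.0271]
tool_rot: [[-0.14, 0.99, 0.0], [0.99, 0.14, -0.0], [-0.001, 0.0, -1.0]]
contact_force: [-0.4, 0.2, -0.5]
width: -0.0001
```

>>> play_rows(increments=[[1, -0.003, 0, 0, 0, 0, 0], [1, 0, 0, 0, 0, 0, 0], [1, -0.002, 0, 0, 0, 0, 0], [1, 0, 0, 0, 0, 0, 0], [1, 0, 0, 0, 0, 0, 0]])

```text
time: 63.75
tcp_pos: [0.6127, -0.1257, 0.0271]
tool_rot: [[-0.139, 0.99, 0.0], [0.99, 0.139, 0.0], [0.0, 0.0, -1.0]]
contact_force: [-0.0, 2.2, 0.3]
width: 0.0003
```

>>> play_rows(increments=[[1, -0.003, 0, 0, 0, 0, 0], [1, 0, 0, 0, 0, 0, 0], [1, 0, 0, 0, 0, 0, 0], [1, 0, 0, 0, 0, 0, 0], [1, 0, 0, 0, 0, 0, 0]])

```text
time: 64.25
tcp_pos: [0.6127, -0.1264, 0.0271]
tool_rot: [[-0.139, 0.99, -0.001], [0.99, 0.139, 0.003], [0.004, -0.0, -1.0]]
contact_force: [0.3, 7.1, 2.8]
width: -0.0001
```

>>> play_rows(increments=[[1, -0.003, 0, 0, 0, 0, 0], [1, -0.002, 0, 0, 0, 0, 0], [1, 0, 0, 0, 0, 0, 0], [1, 0, 0, 0, 0, 0, 0], [1, 0, 0, 0, 0, 0, 0]])

```text
time: 64.75
tcp_pos: [0.6126, -0.1264, 0.0272]
tool_rot: [[-0.137, 0.991, -0.003], [0.99, 0.137, 0.011], [0.011, -0.002, -1.0]]
contact_force: [-1.1, 18.4, 6.8]
width: 0.0002
```

>>> play_rows(increments=[[1, 0.012, 0, 0, 0, 0, 0], [1, 0.012, 0, 0, 0, 0, 0], [1, 0, 0, -0.04, 0, 0, 0], [1, 0, 0, -0.04, 0, 0, 0], [1, 0, 0, -0.02, 0, 0, 0]])

```text
time: 65.25
tcp_pos: [0.6126, -0.111, 0.1309]
tool_rot: [[-0.14, 0.99, 0.006], [0.99, 0.14, -0.003], [-0.004, 0.005, -1.0]]
contact_force: [1.3, 0.6, 1.1]
width: -0.0001
```

```bash
python3 - <<'E'
from h import *
go(U(.0535,.104,.127),1.711)
s=bot.observe()
w=save('wrist','w27.png');d=save('scene','s20.png')
for r in bot.pinpoint('selector_top','wrist')[:2]: print(r['pixel'],round(r['conf'],2),inU(onz(w,r['pixel'],0.094,s)).round(3))
for r in bot.pinpoint('selector_top','scene')[:2]: print(r['pixel'],round(r['conf'],2),inU(onz(d,r['pixel'],0.094,s)).round(3))
c=cv2.resize(d['img'][170:280,180:290],(384,384),interpolation=cv2.INTER_CUBIC)
cv2.imwrite('pics/s20c.png',cv2.resize(np.hstack([c,w['img']]),None,fx=.89,fy=.89)[...,::-1])
E
```

```text
t 65.25 tcp [ 0.6126 -0.111   0.1309] yaw 1.711 w -0.0001 F [1.3 0.6 1.1] tilt [ 0.0057 -0.0028 -1.    ]
 shift [ 0.1794 -0.0011  0.0032] turn 0.0
[258.9, 239.0] 0.87 [ 0.053 -0.111  0.094]
[233.3, 242.5] 0.73 [ 0.051 -0.111  0.094]
```

View pics/s20c.png

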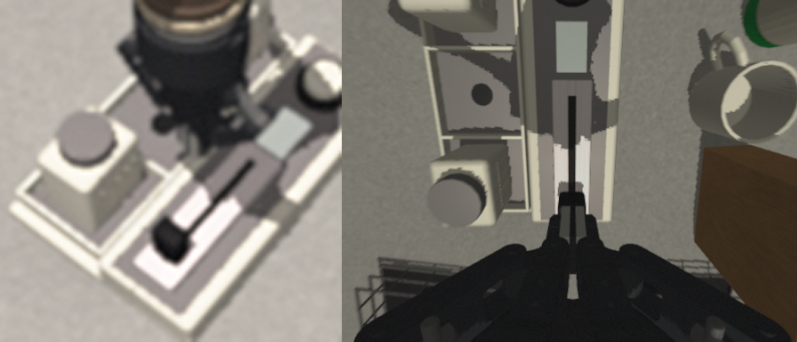

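>>> play_rows(increments=[[1, 0.035, 0, 0, 0, 0, 0], [1, 0.035, 0, 0, 0, 0, 0], [1, 0.035, 0, 0, 0, 0, 0], [1, 0.035, 0, 0, 0, 0, 0], [1, 0.035, 0, 0, 0, 0, 0]])

```text
time: 65.95
tcp_pos: [0.5836, 0.0643, 0.1242]
tool_rot: [[-0.139, 0.99, -0.005], [0.99, 0.139, -0.001], [0.0, -0.005, -1.0]]
contact_force: [0.6, 0.1, -0.1]
width: 0.0001
```

>>> play_rows(increments=[[1, 0.004, -0.001, 0.03, 0, 0, 0], [1, 0, 0, 0.02, 0, 0, 0], [1, 0, 0, 0, 0, 0, 0], [1, 0, 0, 0, 0, 0, 0], [1, 0, 0, 0, 0, 0, 0]])

```text
time: 66.45
tcp_pos: [0.5849, 0.0668, 0.0774]
tool_rot: [[-0.139, 0.99, 0.001], [0.99, 0.139, -0.0], [-0.0, 0.001, -1.0]]
contact_force: [0.6, 0.2, 0.3]
width: 0.0002
```

```bash
python3 - <<'E'
from h import *
go(U(.0535,.104,.022),1.711)
w=save('wrist','w28.png')
E
```

```text
t 66.45 tcp [0.5849 0.0668 0.0774] yaw 1.7102 w 0.0002 F [0.6 0.2 0.3] tilt [ 8.e-04 -1.e-04 -1.e+00]
 shift [-0.0006  0.0014  0.0554] turn -0.0008
```

View pics/w28.png

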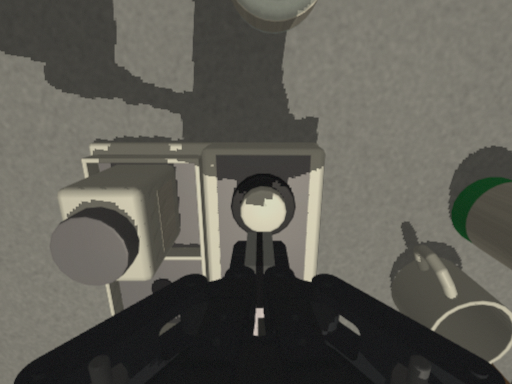

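>>> play_rows(increments=[[1, 0, 0.001, 0.02, 0, 0, 0], [1, 0, 0, 0.02, 0, 0, 0], [1, 0, 0, 0.01, 0, 0, 0], [1, 0, 0, 0, 0, 0, 0], [1, 0, 0, 0, 0, 0, 0]])

```text
time: 67.0
tcp_pos: [0.5861, 0.0672, 0.0278]
tool_rot: [[-0.139, 0.99, 0.001], [0.99, 0.139, 0.0], [-0.0, 0.001, -1.0]]
contact_force: [0.2, 0.5, 0.1]
width: 0.0
```

>>> play_rows(increments=[[1, 0, 0, 0.004, 0, 0, 0], [1, 0, 0, 0.004, 0, 0, 0], [1, 0, 0, 0, 0, 0, 0], [1, 0, 0, 0, 0, 0, 0], [1, 0, 0, 0, 0, 0, 0]])

```text
time: 67.5
tcp_pos: [0.5867, 0.0674, 0.0199]
tool_rot: [[-0.14, 0.99, 0.003], [0.99, 0.14, 0.0], [-0.0, 0.003, -1.0]]
contact_force: [2.2, 0.2, 1.8]
width: -0.0003
```

>>> play_rows(increments=[[1, 0, 0, 0.002, 0, 0, 0], [1, 0, 0, 0.002, 0, 0, 0], [1, 0, 0, 0, 0, 0, 0], [1, 0, 0, 0, 0, 0, 0], [1, 0, 0, 0, 0, 0, 0]])

```text
time: 68.0
tcp_pos: [0.5868, 0.0674, 0.0164]
tool_rot: [[-0.14, 0.99, 0.002], [0.99, 0.14, 0.0], [-0.0, 0.002, -1.0]]
contact_force: [1.5, 0.0, 7.6]
width: -0.0001
```

>>> play_rows(increments=[[1, 0, 0, 0.002, 0, 0, 0], [1, 0, 0, 0.001, 0, 0, 0], [1, 0, 0, 0, 0, 0, 0], [1, 0, 0, 0, 0, 0, 0], [1, 0, 0, 0, 0, 0, 0]])

```text
time: 68.5
tcp_pos: [0.5869, 0.0674, 0.0161]
tool_rot: [[-0.14, 0.99, 0.002], [0.99, 0.14, -0.0], [-0.0, 0.002, -1.0]]
contact_force: [-5.1, -1.1, 22.6]
width: 0.0
```

>>> play_rows(increments=[[1, 0, 0, -0.01, 0, 0, 0], [1, 0, 0, -0.03, 0, 0, 0], [1, 0, 0, -0.04, 0, 0, 0], [1, 0, 0, -0.04, 0, 0, 0], [1, 0, 0, -0.04, 0, 0, 0]])

```text
time: 69.0
tcp_pos: [0.583, 0.0674, 0.1716]
tool_rot: [[-0.14, 0.99, -0.005], [0.99, 0.14, -0.0], [0.001, -0.005, -1.0]]
contact_force: [0.3, 0.4, -0.1]
width: -0.0002
```

>>> play_rows(increments=[[1, 0, -0.04, -0.02, 0, 0, 0], [1, 0, -0.04, 0, 0, 0, 0], [1, 0, -0.04, 0, 0, 0, 0], [1, 0, -0.03, 0, 0, 0, 0], [1, 0, 0, 0, 0, 0, 0]])

```text
time: 69.5
tcp_pos: [0.4306, 0.0463, 0.1896]
tool_rot: [[-0.139, 0.99, -0.008], [0.99, 0.139, -0.0], [0.001, -0.008, -1.0]]
contact_force: [-0.5, -0.4, 0.4]
width: -0.0
```

```bash
python3 - <<'E'
from h import *
go(None)
d=save('scene','s21.png');t=save('top','t5.png');s=bot.observe();w=save('wrist','w29.png')
for q,z in [('selector_top',.094),('start_top',.062),('cart_a',.012),('spent',.004)]:
  for c,im in [('scene',d),('top',t),('wrist',w)]:
    for r in bot.pinpoint(q,c)[:2]: print(q,c,round(r['conf'],2),inU(onz(im,r['pixel'],z,s)).round(3))
c=cv2.resize(d['img'][90:310,60:360],(524,384),interpolation=cv2.INTER_CUBIC)
cv2.imwrite('pics/s21c.png',cv2.resize(np.hstack([c,w['img']]),None,fx=.77,fy=.77)[...,::-1])
E
```

```text
t 69.5 tcp [0.4306 0.0463 0.1896] yaw 1.7107 w -0.0 F [-0.5 -0.4  0.4] tilt [-0.0082 -0.     -1.    ]
selector_top scene 0.68 [ 0.057 -0.114  0.094]
selector_top top 0.52 [ 0.045 -0.115  0.094]
start_top scene 0.61 [0.051 0.105 0.062]
start_top top 0.59 [-0.046 -0.089  0.062]
start_top top 0.56 [0.066 0.103 0.062]
start_top wrist 0.68 [0.058 0.105 0.062]
cart_a scene 0.8 [-0.051 -0.097  0.012]
cart_a scene 0.63 [-0.058  0.098  0.012]
cart_a top 0.91 [-0.054 -0.085  0.012]
cart_a top 0.41 [-0.053  0.098  0.012]
cart_a wrist 0.91 [-0.048  0.094  0.012]
spent scene 0.58 [-0.143 -0.343  0.004]
spent scene 0.16 [-0.053 -0.002  0.004]
spent top 0.56 [-0.148 -0.326  0.004]
```

View pics/s21c.png

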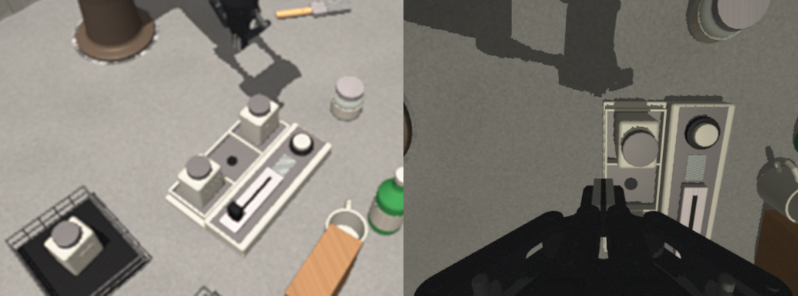

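```bash
python3 -c "
from bench import bot
print(bot.sign_off())"
```

```text
the job is handed in; nothing more can be done
None
```

I did the whole job in the order asked and handed it in at about 69.5 s. Only two fresh cartridges were on the counter.

- **Selector to service:** pushed to the end stop, which held against 24 N.
- **Spent cartridge:** stands upright in the empty basket.
- **Fresh cartridges:** one each in the right and left bays. Each lid stopped at the expected home height (98 mm above the underside) against 30–34 N.
- **Selector to run:** pushed to the end stop, which held against 18 N. Total travel came to about 100 mm, as specified.
- **Start button:** went down its full 6 mm to a hard stop at 23 N. I then released it and lifted clear.

**Last checks:** the final pictures show all three cartridges upright, the selector at the run end, the jar standing and the arm clear of everything. They are too coarse to confirm that the button came back up the full 6 mm.

**What disagreed:**
- **Fingertip position:** the real fingertips ended about 40 mm short of the stated TCP. My first pass at the selector therefore went over it without touching it. I measured the offset by touching the track (10 N) and corrected for it. The lid and button heights then fitted.
- **Top camera:** its final network readings were 1–2 cm off the other cameras. One was a false start-button match at the right bay, which I ignored.

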